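Empty the scoop of sawn femoral heads into the tilt-out bin behind the magnifier

ROBOT

A 6-joint arm with a two-finger parallel gripper is mounted at the origin on the work surface. World frame = base frame: x ahead of the robot, y to its left, z up, the work surface at z = 0. Lengths are in mm, angles in rad, forces in N, time in s.
With the tool pointing down it reaches from about 350 to 875 mm from the base axis. Payload 4.2 kg.
Tool frame: the origin (TCP) lies at the very end of the fingers, on their centre line; the grasp point (between the pads) lies 19 mm behind it (arm.grip_point_offset is the distance from the TCP to the grasp point, in mm); z points along the fingers, y is the direction in which the jaws open and shut (so a half turn about z gives the same grasp; the last joint's range is limited). The gripper opens to 85 mm and grips with 20 to 120 N. Pads are 22 mm wide; open, the fingers measure 114 mm over their backs; the gripper's body (76 mm by 85 mm) begins 54 mm behind the grasp point. The pads swing forward as they close: fully open they stand 13 mm farther back than shut.
Start: joints at [-0.971, 0.385, 0.008, 0, -1.194, -0.259], TCP at [208.915, -589.028, 231.312] pointing down, gripper open.
Joint ranges: [-3.14, 3.14], [-1.21, 2.06], [-1.07, 1.41], [-3.16, 2.05], [-2.99, -0.16], [-3.1, 3.1]. Speed limits (rad/s): [2.79, 2.79, 3.14, 3.14, 3.14, 3.14].

INTERFACE

Orientations are given as a unit quaternion [x, y, z, w].
In Python, from bench import arm gives the robot as it stands.
- The arm moves only by the tool drive_tool, never from a script. Its argument "steps" is a list of rows, each a list of 5 numbers: the shift along the tool's x, y, z in m, then the turn about the tool's z in degrees, then the finger opening in m, from 0 to 0.0854. A call has 1 to 20 rows; each row shifts and turns the commanded pose from where the row before left it, along the tool's axes as they then stand; what a row does not reach is not made up. A row lasts 1/10 s, in which the tool goes at most 50 mm and 8.59 degrees, less where a joint would pass 70% of its speed; a pose out of reach is approached as far as the arm can. A call is refused whole if a number of a shift passes 0.05 or a number of a turn 8.59, either way. A call with a gripper value outside its range is refused whole. The fingers move at their own pace and stop on an object; the grip force is fixed at half the most. Time passes only in rows, so rows that do not move let the fingers close. It gives the time, the measured TCP pose, the force and the opening at its end, in the units of the state.
- arm.read_state(): the state, without advancing time (a new reading comes with each control period).
- arm.get_image(name): name is "side" or "top"; returns (picture, depth): 420x560x3 uint8, blue, green, red; 420x560 float32, mm along the optical axis (not along the pixel's ray), 0 where there is no reading.
- arm.camera_params(name): a dict with "K" (3x3 intrinsics, pixels), "world_to_cam" (4x4, takes a point from world to camera coordinates). Camera axes: x right, y up, looking along -z (the intrinsics and any distortion apply to the point x, -y, -z); pixel columns grow to the right and rows downward; lengths in mm; the calibration is good to about 2 mm. A picture is of the moment at which its call begins. camera_params takes no time and is no camera call.
- arm.job_done(): hands the job in, once; it reports no verdict.
The state is a dict: "clock": time; "joints": joint angles; "joint_vel": joint speeds; "joint_efforts": joint torques, N m; "position": TCP position; "ee_rot": TCP orientation; "contact_force": force on the tool from outside, world axes, zero at the start; "wrist_torque": the same for the moment, N m; "gripper_width": finger opening in mm.
Only numpy, scipy, OpenCV 4.12 (cv2) and the standard library are available. Lean on these libraries where they do the work, as an engineer would, in place of code of your own. Each camera call takes 0.05 s, during which the arm holds its last target.

TASK

The bench magnifier has been left hanging over the tilt-out offcut bin. Swing its arm until the whole lens frame is clear of the bin and of the space its front tilts out into, then pull the bin's front out to its stop, empty the three sawn-off femoral heads from the hand scoop into it, and set the scoop back down flat on the mat. Leave the bin open and the magnifier swung clear, and do not disturb the half tibia and the screwdriver lying on the mat.

Things in the scene. Friction and masses are not known exactly. Their poses are not given: they have to be found in the camera images.
- bin: Housing of the cream plastic tilt-out bin, fixed: 160 mm deep (its x), 240 wide (its y), 200 high. Origin: centre of its underside; its front faces its own -x, front edges at x = -80 mm. The 8 mm roof (top at 200 mm) has a hand notch in the middle of its front edge, right behind the front panel: 100 mm wide, 50 mm deep.
- bin_front (a joint): Tilt of the bin's front and the bucket behind it, rad: 0 shut (may start ajar), 0.70 at the stop. Hinge axis along the housing's y at its x = -80, z = 15 mm; the top comes out to the housing's -x and down. Stiff (0.2 N m), stays where left. Panel 12 mm thick; its inner face goes through the hinge axis, 173 mm high. The open mouth between rim and roof edge is 110 x 215 mm.
- bin_rim (a point): Middle of the top of the front panel's rolled rim (14 mm thick), moving with the front: 195 mm over the bench when shut; 121 mm in front of the housing's front plane and 149 mm over the bench when fully open. Fingertips let down through the roof notch behind it can hook the panel's inner face and draw it out.
- bin_well (a point): Point of the moving bucket, mid-width, where its floor meets the inside of the front panel. Axes turn with the bucket: z up along the front panel, x back along the bucket floor (125 mm to the 90 mm high back wall), y along the width (side walls at +-105 mm).
- lamp: Base and post of the bench magnifier, fixed: black disc base 130 mm across, steel post 18 mm thick. Origin under the post's centre; the arm swings level about the post's upright axis. The top of the arm's pivot is 294 mm over the bench.
- lamp_arm (a joint): Swing of the magnifier's arm about the post, rad, stops at -0.6 and 1.8: at 0 the arm points along the lamp body's +y, growing anticlockwise seen from above (towards the lamp body's -x, away from the bin front). Stiff pivot (about 0.2 N m), it stays where it is left.
- lamp_lens (a point): Centre of the magnifier's lens, 262 mm over the bench and 210 mm from the post's axis. Round white frame 135 mm across and 24 mm thick, carried by two thin steel rods from the post.
- lamp_grip (a point): Middle of the grey round grip rod of the magnifier's head: 18 mm thick, 60 mm long, level, pointing straight away from the post, 316 mm from the post's axis and 262 mm over the bench.
- scoop: Aluminium hand scoop, loose on the mat, about 0.3 kg. Pan 156 mm long (its x, open lip at +x), 122 wide. Origin: pan centre, underside. Floor 4 mm, its last 30 mm ramps up to 12 mm at the lip (x = 78 mm); side walls 48 mm high, 32 beside the lip, back 56. Grey bar handle over the pan's middle: along x from -78 to 30 mm, 22 mm wide, from 102 to 122 mm high, joined only at the back.
- head1: Sawn-off femoral head of bone-coloured plastic, loose in the scoop (45 g): ball of 48 mm with a flaring neck stub, 62 mm long in all. Origin at the ball's centre; the neck points along its +x and ends in the sawn face at 38 mm.
- head2: Second head, the same as head1.
- head3: Third head, the same as head1.
- vise: Black bench vise, fixed, 100 mm base, with a plated femur clamped in it slanting up; 315 mm high and 290 mm across in all, the femur leaning along its -y (upper end) and +y (lower end). Origin under the base's centre. An obstacle only.
- tibia: Half of a tibia model lying loose on the mat, 215 mm long (its x), 60 mm wide at the knuckles, 38 mm high. Origin under its middle. Leave alone.
- driver: Steel surgical screwdriver lying loose on the mat, 210 mm long (its x, handle at -x), handle 26 mm thick. Origin under its middle. Leave alone.
Things that resemble listed ones, but are neither listed nor needed, are in the scene too. Leave any blue or green look-alike of the head2 alone.

How it is judged (in metres and radians):
On the way, in this order (a step that is already met when the one before it is completed fails the run):
1. the magnifier's arm is swung so that the lens frame is clear of the bin and of the space its front tilts into (x of lamp_lens in the frame of bin below -0.275 m), for 0.2 s.
2. the bin's front is pulled out to its stop (value of joint bin_front above 0.64 rad), for 0.2 s.
3. all three heads lie in the bin's bucket (x of head1 in the frame of bin_well between 0.005 and 0.13 m and y of head1 in the frame of bin_well between -0.11 and 0.11 m and z of head1 in the frame of bin_well between 0.005 and 0.15 m and x of head2 in the frame of bin_well between 0.005 and 0.13 m and y of head2 in the frame of bin_well between -0.11 and 0.11 m and z of head2 in the frame of bin_well between 0.005 and 0.15 m and x of head3 in the frame of bin_well between 0.005 and 0.13 m and y of head3 in the frame of bin_well between -0.11 and 0.11 m and z of head3 in the frame of bin_well between 0.005 and 0.15 m), for 0.2 s.
At the end, for the whole second after the job is handed in: All three heads rest inside the bin's bucket, under 150 mm up its front; front at its stop (joint over 0.64); lens centre at least 195 mm before the housing's front plane; scoop at rest flat on the mat (tilt under 0.1 rad, origin within 8 mm of the mat) (all of step 3 and linear speed of each of head1, head2, head3 below 0.05 m/s and value of joint bin_front above 0.64 rad and x of lamp_lens in the frame of bin below -0.275 m and angle between scoop's own z axis and vertical below 0.1 rad and height (world z) of scoop between -0.006 and 0.008 m and linear speed of scoop below 0.03 m/s); the robot touches nothing.
It fails at once if the half tibia is shifted by more than 30 mm (distance of tibia from where it was at the start of the episode above 0.03 m).
It fails at once if the screwdriver is shifted by more than 30 mm (distance of driver from where it was at the start of the episode above 0.03 m).
It also fails if it takes over 72 s, if anything falls off the work surface, if the arm or the gripper's body presses on something with over 40 N, if the wrist force passes 120 N, or if a joint passes its speed limit or range.

## Working session

There is one attempt and no reset: what is moved stays moved. The work goes in short steps, Python scripts to look and compute and a tool call to move; the robot and the scene stay as the last step left them, time stands still between calls to the robot, and variables do not carry over. Pictures are saved under pics/ and viewed, and the job is handed in when it is done.

Besides the shell and the picture viewer there is one more tool, called as name(argument=value, ...), one argument or row to a line, values as JSON. drive_tool: Moves the arm, as the interface text tells. Its arguments: {"type":"object","properties":{"steps":{"type":"array"}},"required":["steps"]}

```bash
ls; mkdir -p pics
python3 - <<'E'
from bench import arm
import cv2,numpy as np
print(arm.read_state())
for n in("side","top"):
    p,d=arm.get_image(n); cv2.imwrite(f"pics/{n}0.png",p); np.savez(f"{n}0.npz",p=p,d=d)
    c=arm.camera_params(n); print(n,c)
E
```

```text
pics
{'clock': 0.0, 'joints': array([-9.71382175e-01,  3.85553942e-01,  6.60282876e-03, -5.16893751e-04,
       -1.19402293e+00, -2.58600833e-01]), 'joint_vel': array([-0.00113625, -0.00084581,  0.00128529,  0.0010338 ,  0.000399  ,
       -0.00102734]), 'joint_efforts': array([ 1.55040085e-03, -3.92290378e+01,  1.88398844e+01,  4.18625504e+00,
       -4.73351523e-03,  4.24744783e-06]), 'position': array([ 208.72504411, -588.47631032,  230.2115265 ]), 'ee_rot': array([-1.69489057e-01,  9.85531438e-01,  1.09010575e-03, -2.34483891e-04]), 'contact_force': array([-0.17533159, -0.96347343, -0.32725589]), 'wrist_torque': array([-0.00978365, -0.00550823,  0.02509375]), 'gripper_width': 85.2936813989382}
side {'K': array([[539.79348975,   0.        , 275.64047118],
       [  0.        , 539.79348975, 208.36376439],
       [  0.        ,   0.        ,   1.        ]]), 'world_to_cam': array([[ 9.96159053e-01, -8.75292788e-02,  2.40125898e-03,
        -5.47928286e+02],
       [ 6.18940055e-02,  7.23275828e-01,  6.87779913e-01,
        -1.26183754e+02],
       [-6.19376523e-02, -6.84989563e-01,  7.25915302e-01,
        -1.61057348e+03],
       [ 0.00000000e+00,  0.00000000e+00,  0.00000000e+00,
         1.00000000e+00]])}
top {'K': array([[537.46791752,   0.        , 276.82632413],
       [  0.        , 537.46791752, 206.53177744],
       [  0.        ,   0.        ,   1.        ]]), 'world_to_cam': array([[-2.07841032e-02, -9.99616724e-01,  1.82873426e-02,
        -4.08855888e+01],
       [ 9.98199861e-01, -1.97184303e-02,  5.66411546e-02,
        -5.62768451e+02],
       [-5.62588477e-02,  1.94316584e-02,  9.98227105e-01,
        -1.60044705e+03],
       [ 0.00000000e+00,  0.00000000e+00,  0.00000000e+00,
         1.00000000e+00]])}
```

View pics/side0.png

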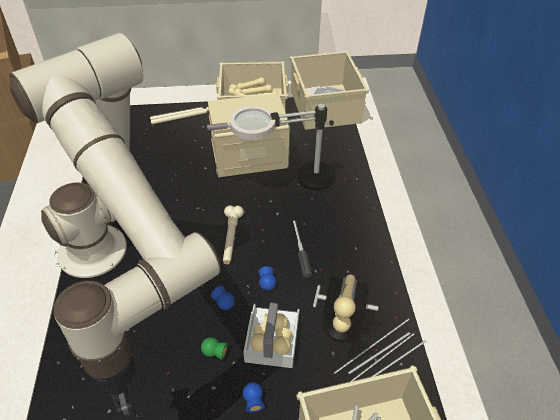

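View pics/top0.png

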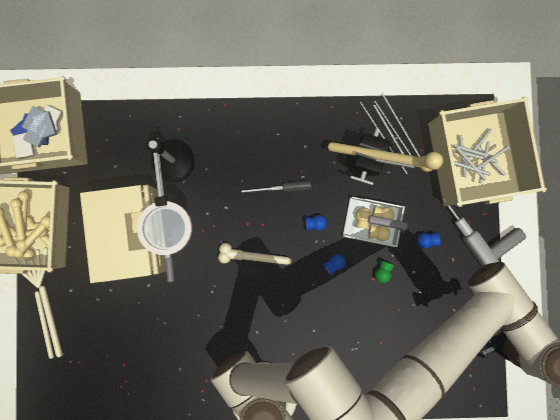

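```bash
cat > h.py <<'E'
import numpy as np,cv2
from bench import arm
def cloud(n,d):
    c=arm.camera_params(n);K=c["K"];M=np.linalg.inv(c["world_to_cam"])
    v,u=np.mgrid[0:d.shape[0],0:d.shape[1]]
    x=(u-K[0,2])/K[0,0]*d;y=(v-K[1,2])/K[1,1]*d
    P=np.stack([x,-y,-d,np.ones_like(d)],-1)@M.T
    P=P[...,:3];P[d==0]=np.nan
    return P
def proj(n,p):
    c=arm.camera_params(n);K=c["K"]
    q=c["world_to_cam"]@np.append(p,1);return K[0,0]*q[0]/-q[2]+K[0,2],K[1,1]*-q[1]/-q[2]+K[1,2]
E
python3 - <<'E'
from h import *
z=np.load("top0.npz");P=cloud("top",z["d"])
s=np.load("side0.npz");S=cloud("side",s["d"])
def rect(P,sl,lo,hi,nm):
    q=P[sl].reshape(-1,3);q=q[(q[:,2]>lo)&(q[:,2]<hi)]
    r=cv2.minAreaRect(q[:,:2].astype(np.float32));print(nm,len(q),q.mean(0).round(1),r,np.ptp(q[:,2]));print(cv2.boxPoints(r).round(0).tolist())
rect(P,np.s_[175:295,70:172],192,208,"roof")
rect(S,np.s_[85:150,195:300],192,208,"roofS")
rect(P,np.s_[120:300,120:200],245,285,"lens+")
rect(P,np.s_[190:300,130:200],245,285,"lens")
rect(P,np.s_[255:290,160:180],245,285,"grip")
rect(P,np.s_[130:165,140:190],284,300,"pivot")
rect(P,np.s_[190:255,335:415],85,130,"handle")
rect(P,np.s_[190:255,335:415],25,60,"pan")
rect(S,np.s_[295:375,235:305],85,130,"handleS")
rect(S,np.s_[295:375,235:305],28,60,"panS")
rect(P,np.s_[160:200,230:320],8,40,"driver")
rect(P,np.s_[235:275,210:300],8,50,"tibia")
rect(P,np.s_[130:185,310:450],60,330,"femur")
rect(P,np.s_[120:185,330:400],20,110,"visebase")
def up(im,a,nm):
    cv2.imwrite(nm,cv2.resize(im[a],None,fx=4,fy=4,interpolation=cv2.INTER_CUBIC))
up(z["p"],np.s_[160:300,70:260],"pics/binT.png")
up(z["p"],np.s_[110:290,310:460],"pics/scT.png")
up(s["p"],np.s_[260:410,190:380],"pics/scS.png")
up(s["p"],np.s_[60:200,190:380],"pics/binS.png")
E
```

```text
roof 4971 [487.8 385.4 200.5] ((489.8559875488281, 373.2580261230469), (240.50851440429688, 180.6042938232422), 6.530665874481201) 15.979373971819314
[[360.0, 449.0], [381.0, 270.0], [620.0, 297.0], [599.0, 477.0]]
roofS 1311 [477.3 396.9 200.2] ((489.44989013671875, 373.3603210449219), (240.4742889404297, 192.00933837890625), 6.324656009674072) 15.966042032745008
[[359.0, 456.0], [381.0, 265.0], [620.0, 291.0], [598.0, 482.0]]
lens+ 2949 [514.2 239.8 269.9] ((544.585205078125, 232.74415588378906), (134.87518310546875, 354.7608337402344), 82.77826690673828) 39.57018904067604
[[360.0, 188.0], [712.0, 144.0], [729.0, 277.0], [377.0, 322.0]]
lens 2625 [495.6 238.1 269.5] ((484.7181701660156, 228.83277893066406), (209.85211181640625, 135.3560791015625), 32.874839782714844) 37.54140596910952
[[360.0, 229.0], [433.0, 115.0], [610.0, 229.0], [536.0, 343.0]]
grip 185 [397.4 227.  269.5] ((398.2732849121094, 228.22482299804688), (67.05902862548828, 18.868356704711914), 6.57490348815918) 16.523220413162335
[[364.0, 234.0], [366.0, 215.0], [433.0, 223.0], [431.0, 241.0]]
pivot 121 [708.6 260.6 
[... 1258 characters left out ...]
 -183.0], [706.0, 83.0], [587.0, 86.0]]
tibia 838 [417.4  33.7  25.6] ((419.3004455566406, 17.51720428466797), (267.4981384277344, 116.90450286865234), 88.8124008178711) 41.36990507028304
[[358.0, -115.0], [475.0, -117.0], [481.0, 150.0], [364.0, 152.0]]
femur 2770 [ 688.  -370.1  163.9] ((688.3422241210938, -377.314697265625), (164.81253051757812, 345.018798828125), 2.3468844890594482) 258.0213818557727
[[599.0, -208.0], [613.0, -553.0], [778.0, -546.0], [764.0, -202.0]]
visebase 224 [ 710.6 -247.3   85.3] ((682.7398681640625, -269.3275451660156), (164.73545837402344, 60.96061325073242), 31.89293098449707) 89.9221256603048
[[597.0, -287.0], [629.0, -339.0], [769.0, -252.0], [737.0, -200.0]]
```

Run:
```python
import cv2,numpy as np
a=[cv2.resize(cv2.imread(f"pics/{n}.png"),(400,300)) for n in("binT","scT","scS","binS")]
cv2.imwrite("pics/mix0.png",np.vstack([np.hstack(a[:2]),np.hstack(a[2:])]))
```

```text
(no output)
```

View pics/mix0.png

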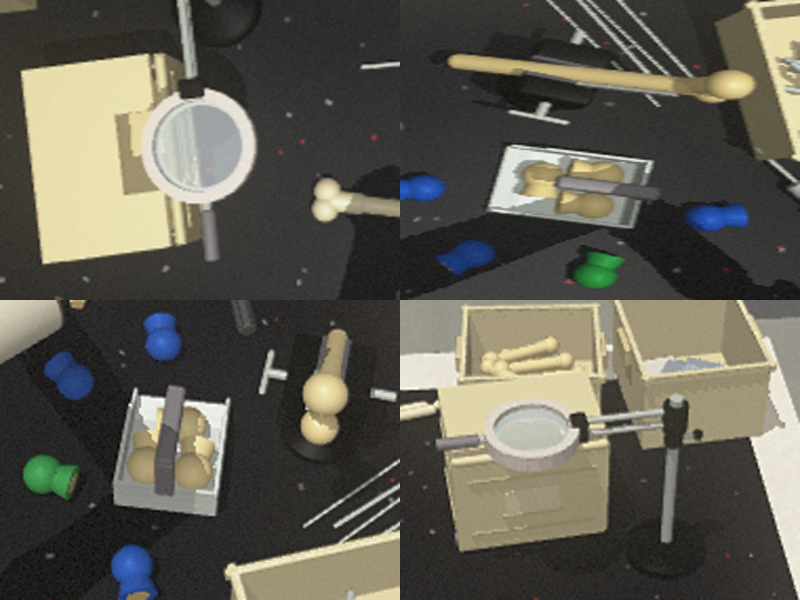

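Run:
```python
from h import *
z=np.load("top0.npz");P=cloud("top",z["d"])
s=np.load("side0.npz");S=cloud("side",s["d"])
ex=np.array([-.1125,.9937]);ey=np.array([-.9937,-.1125])
for nm,Q in(("T",P),("S",S)):
    q=Q.reshape(-1,3);q=q[np.isfinite(q).all(1)]
    q=q[(q[:,2]>150)&(q[:,2]<215)&(abs(q[:,0]-490)<160)&(abs(q[:,1]-370)<140)]
    a=q[:,:2]@ex;b=q[:,:2]@ey
    t=q[:,2]>196
    print(nm,"y range",np.percentile(b[t],[.3,1,99,99.7]),"x range",np.percentile(a[t],[.3,1,5,95,99,99.7]))
    for lo in(-640,-620,-600,-420,-400,-380):
        m=(b>lo)&(b<lo+20)
        h=[(int(c),int(m2.sum()),round(float(np.median(q[m2,2])),0)) for c in np.arange(195,285,5) for m2 in [m&(a>=c)&(a<c+5)] if m2.sum()]
        print(lo,h)
# lens ring
for nm,Q,c in(("T",P,z["p"]),("S",S,s["p"])):
    q=Q.reshape(-1,3); m=(q[:,2]>262)&(q[:,2]<285)&(np.hypot(q[:,0]-500,q[:,1]-240)<85)
    (r)=cv2.minEnclosingCircle(q[m][:,:2].astype(np.float32));print(nm,r,m.sum())
    r=np.hypot(q[:,0]-500,q[:,1]-240); m=(q[:,2]>250)&(q[:,2]<285)&(r>75)&(r<200);w=q[m]
    print(cv2.fitLine(w[:,:2].astype(np.float32),cv2.DIST_HUBER,0,.01,.01).ravel(),w[:,:2].min(0),w.max(0))
    m=(q[:,2]>60)&(q[:,2]<240)&(np.hypot(q[:,0]-709,q[:,1]-255)<60);print("post",m.sum(),np.nanmedian(q[m],0),q[m].min(0),q[m].max(0))
    m=(q[:,2]>286)&(q[:,2]<298)&(np.hypot(q[:,0]-709,q[:,1]-255)<40);print("pivtop",m.sum(),np.nanmedian(q[m],0),q[m].min(0),q[m].max(0))
    m=(q[:,2]>2)&(q[:,2]<30)&(np.hypot(q[:,0]-709,q[:,1]-255)<85);print("base",m.sum(),cv2.minEnclosingCircle(q[m][:,:2].astype(np.float32)))
```

```text
T y range [-648.09563756 -646.58499317 -410.68783607 -409.37338846] x range [228.50009359 233.94133236 251.63181082 396.60548329 402.34875651
 403.50421087]
-640 [(225, 32, 188.0), (230, 12, 195.0), (235, 12, 193.0), (240, 10, 197.0), (245, 17, 199.0), (250, 13, 200.0), (255, 16, 200.0), (260, 13, 200.0), (265, 15, 201.0), (270, 13, 201.0), (275, 14, 201.0), (280, 15, 200.0)]
-620 [(220, 3, 157.0), (225, 32, 182.0), (230, 15, 195.0), (235, 10, 194.0), (240, 9, 203.0), (245, 12, 200.0), (250, 17, 203.0), (255, 10, 200.0), (260, 16, 201.0), (265, 15, 202.0), (270, 14, 202.0), (275, 13, 199.0), (280, 16, 201.0)]
-600 [(225, 10, 191.0), (230, 7, 195.0), (235, 5, 194.0), (240, 7, 200.0), (245, 16, 201.0), (250, 14, 200.0), (255, 15, 201.0), (260, 15, 201.0), (265, 13, 202.0), (270, 14, 201.0), (275, 14, 199.0), (280, 15, 201.0)]
-420 [(225, 18, 184.0), (230, 7, 194.0), (235, 6, 194.0), (240, 10, 190.0), (245, 8, 200.0), (250, 8, 201.0), (255, 10, 199.0), (260, 10, 201.0), (265, 7, 201.0), (270, 8, 202.0), (275, 11, 198.0), (280, 9, 201.0)]
-400 []
-380 []
S y range [-648.06437975 -646.683
[... 1096 characters left out ...]
4    290.4280988 ] [689.70607078 245.49472291 286.18368788] [725.19944384 278.1080817  297.80166969]
base 1447 ((708.9180908203125, 255.0601806640625), 84.90957641601562)
S ((500.2876281738281, 236.39393615722656), 84.64061737060547) 1179
[9.9350542e-01 1.1378457e-01 5.5941241e+02 2.4054555e+02] [365.2202201  166.60056149] [699.33521749 275.70947931 284.69597233]
post 291 [707.65859947 253.9889795  170.41338862] [693.50254575 240.40554158  60.22583145] [751.1961151  267.05361565 239.66396609]
pivtop 47 [708.72660302 257.05620587 291.00219083] [690.92590088 242.06634587 286.05223077] [723.96324367 269.6769993  296.06988947]
base 973 ((709.0034790039062, 255.06027221679688), 84.89302825927734)
```

```bash
cat >> h.py <<'E'
def yaw(q):
    x,y,z,w=q; return np.degrees(np.arctan2(2*(x*y+z*w),1-2*(y*y+z*z)))
def plan(wps,start=None):
    """wps: (x,y,z,psi_deg,open_mm,step_mm); prints rows in tool axes (m,deg)"""
    if start is None:
        s=arm.read_state();p=np.array(s["position"]);psi=yaw(s["ee_rot"])
    else: p=np.array(start[:3],float);psi=start[3]
    out=[]
    for x,y,z,ps,w,st in wps:
        g=np.array([x,y,z],float);dps=(ps-psi+180)%360-180
        n=max(1,int(np.ceil(max(np.linalg.norm(g-p)/st,abs(dps)/7))))
        P0,s0=p.copy(),psi
        for i in range(1,n+1):
            t=P0+(g-P0)*i/n; d=t-p;a=np.radians(psi)
            X=np.array([np.cos(a),np.sin(a),0]);Y=np.array([np.sin(a),-np.cos(a),0])
            r=[round(d@X/1000,3),round(d@Y/1000,3),round(-d[2]/1000,3)]
            tr=round(psi-(s0+dps*i/n))
            p=p+(X*r[0]+Y*r[1]-np.array([0,0,1])*r[2])*1000;psi-=tr
            out.append(r+[tr,w/1000])
    print(len(out),"end",p.round(1),round(psi,1));print(str(out).replace(" ",""))
def st():
    s=arm.read_state();print("t",round(s["clock"],2),"p",np.round(s["position"],1),"psi",round(yaw(s["ee_rot"]),1),"F",np.round(s["contact_force"],1),"w",round(s["gripper_width"],1),"q",np.round(s["joints"],2))
E
python3 - <<'E'
from h import *
st();plan([(340,-400,320,-160,60,45),(440,-200,350,-165,60,45),(450,0,350,-170,60,45),(387,140,350,-174,60,45)])
plan([(386,224,345,-174,60,40),(386,224,243,-174,60,35)],start=(387,140,350,-174))
E
```

```text
t 0.1 p [ 208.7 -588.6  230.3] psi -160.5 F [-0.3  0.6 -0.9] w 85.4 q [-0.97  0.39  0.01 -0.   -1.19 -0.26]
21 end [386.5 140.  350.3] -174.5
[[np.float64(-0.031),np.float64(0.022),np.float64(-0.015),0,0.06],[np.float64(-0.031),np.float64(0.023),np.float64(-0.015),0,0.06],[np.float64(-0.031),np.float64(0.022),np.float64(-0.015),0,0.06],[np.float64(-0.031),np.float64(0.022),np.float64(-0.015),0,0.06],[np.float64(-0.032),np.float64(0.023),np.float64(-0.015),0,0.06],[np.float64(-0.031),np.float64(0.022),np.float64(-0.015),0,0.06],[np.float64(-0.027),np.float64(0.026),np.float64(-0.005),1,0.06],[np.float64(-0.026),np.float64(0.026),np.float64(-0.005),1,0.06],[np.float64(-0.026),np.float64(0.027),np.float64(-0.005),0,0.06],[np.float64(-0.026),np.float64(0.027),np.float64(-0.005),1,0.06],[np.float64(-0.025),np.float64(0.027),np.float64(-0.005),1,0.06],[np.float64(-0.025),np.float64(0.027),np.float64(-0.005),1,0.06],[np.float64(-0.012),np.float64(0.038),np.float64(0.0),1,0.06],[np.float64(-0.011),np.float64(0.039),np.float64(0.0),1,0.06],[np.float64(-0.011),np.float64(0.039),np.float64(0.0),1,0.06],[np.float64(-0.01),np.float64(0.038),np.float64(0.0),1,0.06],[np.float64(-0.009),np.float64(0.039),np.float64(0.0),1,0.06],[np.float64(0.01),np.float64(0.037),np.float64(0.0),1,0.06],[np.float64(0.01),np.float64(0.037),np.float64(0.0),1,0.06],[np.float64(0.011),np.float64(0.037),np.float64(0.0),1,0.06],[np.float64(0.012),np.float64(0.037),np.float64(0.0),1,0.06]]
6 end [386.2 224.4 243. ] -174
[[np.float64(-0.003),np.float64(0.028),np.float64(0.002),0,0.06],[np.float64(-0.002),np.float64(0.028),np.float64(0.001),0,0.06],[np.float64(-0.003),np.float64(0.028),np.float64(0.002),0,0.06],[np.float64(0.0),np.float64(-0.0),np.float64(0.034),0,0.06],[np.float64(0.0),np.float64(-0.0),np.float64(0.034),0,0.06],[np.float64(0.0),np.float64(-0.0),np.float64(0.034),0,0.06]]
```

Candidates in the top picture:
- **Bin:** the closed cream box with the roof notch at (125,235). The open crates at (25,225), (35,120) and (487,150) are not it.
- **Heads:** the bone-coloured ones inside the scoop at (375,220). The blue ones at (316,222), (335,263) and (429,240) and the green one at (385,271) are decoys.
- **Magnifier grip:** the grey rod at (170,268).

The close crops confirm these choices. First move: go to the grip.

drive_tool(
  steps=[
    [-0.031, 0.022, -0.015, 0, 0.06],
    [-0.031, 0.023, -0.015, 0, 0.06],
    [-0.031, 0.022, -0.015, 0, 0.06],
    [-0.031, 0.022, -0.015, 0, 0.06],
    [-0.032, 0.023, -0.015, 0, 0.06],
    [-0.031, 0.022, -0.015, 0, 0.06],
    [-0.027, 0.026, -0.005, 1, 0.06],
    [-0.026, 0.026, -0.005, 1, 0.06],
    [-0.026, 0.027, -0.005, 0, 0.06],
    [-0.026, 0.027, -0.005, 1, 0.06],
    [-0.025, 0.027, -0.005, 1, 0.06],
    [-0.025, 0.027, -0.005, 1, 0.06],
    [-0.012, 0.038, 0, 1, 0.06],
    [-0.011, 0.039, 0, 1, 0.06],
    [-0.011, 0.039, 0, 1, 0.06],
    [-0.01, 0.038, 0, 1, 0.06],
    [-0.009, 0.039, 0, 1, 0.06],
    [0.01, 0.037, 0, 1, 0.06],
    [0.01, 0.037, 0, 1, 0.06],
    [0.011, 0.037, 0, 1, 0.06],
  ],
)

```text
clock: 2.1
position: [401.7, 105.4, 350.9]
ee_rot: [-0.057, 0.998, -0.0, -0.0]
contact_force: [-0.1, 0.2, 0.5]
gripper_width: 59.9
```

Run:
```python
from h import *
st();plan([(386,225,345,-174,60,42),(386,225,244,-174,60,26)])
C=np.array([708.5,258]);w=[]
for a in np.arange(190,255,4):
    p=C+324*np.array([np.cos(np.radians(a)),np.sin(np.radians(a))]);w.append((*p,244,a-360,60,30))
plan(w,start=(386,225,244,-174))
```

```text
t 2.1 p [401.7 105.4 350.9] psi -173.5 F [-0.1  0.2  0.5] w 59.9 q [ 0.65 -0.06 -0.24 -0.   -1.39 -2.11]
7 end [386.1 225.4 243.9] -173.5
[[np.float64(0.001),np.float64(0.04),np.float64(0.002),0,0.06],[np.float64(0.0),np.float64(0.04),np.float64(0.002),0,0.06],[np.float64(0.001),np.float64(0.041),np.float64(0.002),0,0.06],[np.float64(0.0),np.float64(-0.0),np.float64(0.025),0,0.06],[np.float64(0.0),np.float64(-0.0),np.float64(0.025),0,0.06],[np.float64(0.0),np.float64(-0.0),np.float64(0.026),0,0.06],[np.float64(0.0),np.float64(-0.0),np.float64(0.025),0,0.06]]
17 end [619.  -53.9 244. ] -106
[[np.float64(-0.001),np.float64(-0.023),np.float64(-0.0),-4,0.06],[np.float64(-0.001),np.float64(-0.023),np.float64(-0.0),-4,0.06],[np.float64(-0.001),np.float64(-0.023),np.float64(-0.0),-4,0.06],[np.float64(-0.0),np.float64(-0.022),np.float64(-0.0),-4,0.06],[np.float64(-0.001),np.float64(-0.023),np.float64(-0.0),-4,0.06],[np.float64(-0.001),np.float64(-0.022),np.float64(-0.0),-4,0.06],[np.float64(-0.001),np.float64(-0.023),np.float64(-0.0),-4,0.06],[np.float64(-0.0),np.float64(-0.023),np.float64(-0.0),-4,0.06],[np.float64(-0.001),np.float64(-0.022),np.float64(-0.0),-4,0.06],[np.float64(-0.001),np.float64(-0.023),np.float64(-0.0),-4,0.06],[np.float64(-0.001),np.float64(-0.022),np.float64(-0.0),-4,0.06],[np.float64(-0.001),np.float64(-0.023),np.float64(-0.0),-4,0.06],[np.float64(-0.0),np.float64(-0.023),np.float64(-0.0),-4,0.06],[np.float64(-0.001),np.float64(-0.022),np.float64(-0.0),-4,0.06],[np.float64(-0.001),np.float64(-0.023),np.float64(-0.0),-4,0.06],[np.float64(-0.001),np.float64(-0.022),np.float64(-0.0),-4,0.06],[np.float64(-0.0),np.float64(-0.023),np.float64(-0.0),-4,0.06]]
```

drive_tool(
  steps=[
    [0.001, 0.04, 0.002, 0, 0.06],
    [0, 0.04, 0.002, 0, 0.06],
    [0.001, 0.041, 0.002, 0, 0.06],
    [0, 0, 0.026, 0, 0.06],
    [0, 0, 0.026, 0, 0.06],
    [0, 0, 0.028, 0, 0.06],
    [0, 0, 0.028, 0, 0.06],
    [0, 0, 0, 0, 0.06],
  ],
)

```text
clock: 2.9
position: [384.8, 222.3, 233.5]
ee_rot: [-0.057, 0.998, -0.003, -0.004]
contact_force: [-0.3, -0.9, 0.8]
gripper_width: 59.8
```

Run:
```python
from h import *
st();p,d=arm.get_image("side");q,e=arm.get_image("top")
cv2.imwrite("pics/s1.png",np.hstack([cv2.resize(p[60:210,150:350],(400,300)),cv2.resize(q[120:320,60:327],(400,300))]))
```

```text
t 2.9 p [384.8 222.3 233.5] psi -173.5 F [-0.3 -0.9  0.8] w 59.8 q [ 0.89  0.08 -0.4  -0.   -1.11 -2.35]
```

View pics/s1.png

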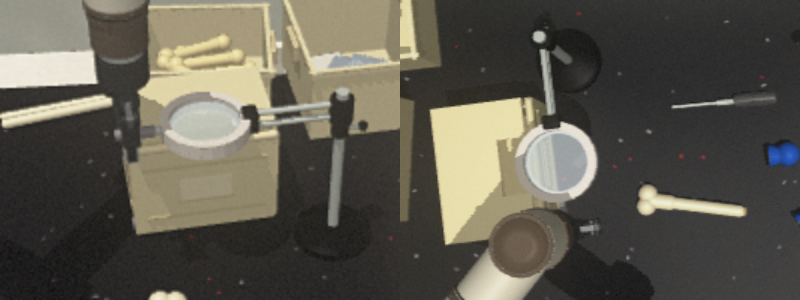

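The rod at (150,132) in the left half is between the fingers, so I can swing it now.

drive_tool(
  steps=[
    [-0.001, -0.023, 0, -4, 0.06],
    [-0.001, -0.023, 0, -4, 0.06],
    [-0.001, -0.023, 0, -4, 0.06],
    [0, -0.022, 0, -4, 0.06],
    [-0.001, -0.023, 0, -4, 0.06],
    [-0.001, -0.022, 0, -4, 0.06],
    [-0.001, -0.023, 0, -4, 0.06],
    [0, -0.023, 0, -4, 0.06],
    [-0.001, -0.022, 0, -4, 0.06],
  ],
)

```text
clock: 3.9
position: [471.4, 40.6, 239.6]
ee_rot: [-0.364, 0.931, -0.0, 0.002]
contact_force: [1.3, 1.5, 0.3]
gripper_width: 60.2
```

Run:
```python
from h import *
st();p,d=arm.get_image("side");q,e=arm.get_image("top")
cv2.imwrite("pics/s2.png",np.hstack([cv2.resize(p[60:210,150:350],(400,300)),cv2.resize(q[120:320,60:327],(400,300))]))
```

```text
t 3.9 p [471.4  40.6 239.6] psi -137.3 F [1.3 1.5 0.3] w 60.2 q [ 0.43  0.11 -0.34  0.   -1.11 -1.26]
```

View pics/s2.png

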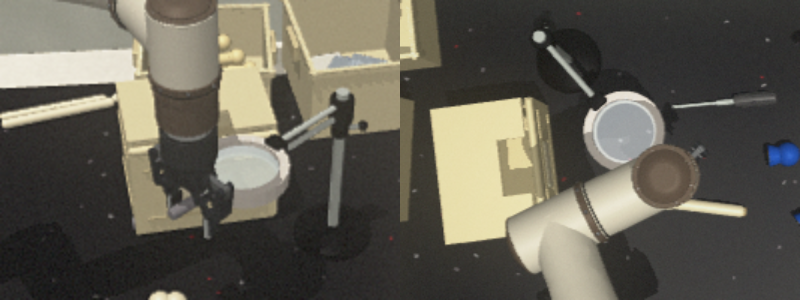

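drive_tool(
  steps=[
    [-0.001, -0.023, 0.003, -4, 0.06],
    [-0.001, -0.022, 0, -4, 0.06],
    [-0.001, -0.023, 0, -4, 0.06],
    [0, -0.023, 0, -4, 0.06],
    [-0.001, -0.022, 0, -4, 0.06],
    [-0.001, -0.023, 0, -4, 0.06],
    [-0.001, -0.022, 0, -4, 0.06],
    [0, -0.023, 0, -4, 0.06],
    [0, 0, 0, 0, 0.06],
    [0, 0, 0, 0, 0.06],
  ],
)

```text
clock: 5.0
position: [622.7, -52.1, 235.0]
ee_rot: [-0.605, 0.796, -0.0, 0.0]
contact_force: [-0.3, 0.4, 0.3]
gripper_width: 59.9
```

Run:
```python
from h import *
st();p,d=arm.get_image("side");q,e=arm.get_image("top")
cv2.imwrite("pics/s3.png",np.hstack([cv2.resize(p[60:270,150:430],(400,300)),cv2.resize(q[100:310,60:340],(400,300))]))
for nm,dd in(("side",d),("top",e)):
    Q=cloud(nm,dd).reshape(-1,3);m=(Q[:,2]>255)&(Q[:,2]<278)&(np.abs(np.hypot(Q[:,0]-708.5,Q[:,1]-258)-210)<64);w=Q[m]
    print(nm,m.sum(),w.mean(0),cv2.minAreaRect(w[:,:2].astype(np.float32)))
```

```text
t 5.0 p [622.7 -52.1 235. ] psi -105.6 F [-0.3  0.4  0.3] w 59.9 q [ 0.18  0.38  0.01 -0.   -1.2  -0.45]
side 313 [662.37113609  56.78483547 270.09107807] ((646.7951049804688, 50.69474792480469), (111.2594223022461, 134.16644287109375), 87.36833953857422)
top 321 [684.45398943  63.29764762 271.47494522] ((647.39013671875, 66.54632568359375), (98.07154083251953, 134.4065399169922), 87.47057342529297)
```

View pics/s3.png

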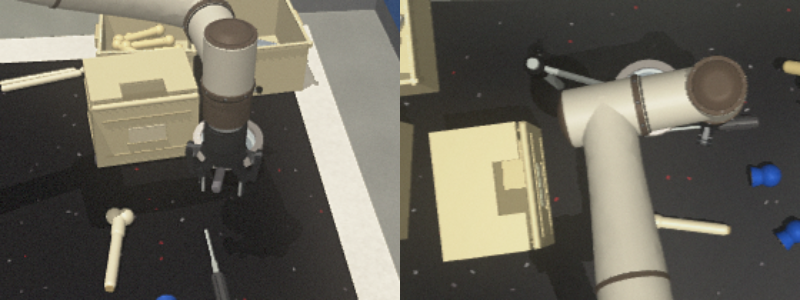

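Run:
```python
from h import *
plan([(622.7,-52,345,-105.6,60,40),(540,150,345,-94,0,40),(495,326,330,-83.6,0,40)])
```

```text
14 end [495.4 325.9 330.2] -83.5
[[np.float64(-0.0),np.float64(-0.0),np.float64(-0.037),0,0.06],[np.float64(-0.0),np.float64(-0.0),np.float64(-0.036),0,0.06],[np.float64(-0.0),np.float64(-0.001),np.float64(-0.037),0,0.06],[np.float64(-0.029),np.float64(0.022),np.float64(0.0),-2,0.0],[np.float64(-0.029),np.float64(0.022),np.float64(0.0),-2,0.0],[np.float64(-0.031),np.float64(0.02),np.float64(0.0),-2,0.0],[np.float64(-0.031),np.float64(0.019),np.float64(0.0),-2,0.0],[np.float64(-0.031),np.float64(0.018),np.float64(0.0),-2,0.0],[np.float64(-0.032),np.float64(0.017),np.float64(0.0),-1,0.0],[np.float64(-0.034),np.float64(0.012),np.float64(0.003),-2,0.0],[np.float64(-0.035),np.float64(0.01),np.float64(0.003),-2,0.0],[np.float64(-0.036),np.float64(0.01),np.float64(0.003),-3,0.0],[np.float64(-0.035),np.float64(0.007),np.float64(0.003),-2,0.0],[np.float64(-0.036),np.float64(0.006),np.float64(0.003),-2,0.0]]
```

drive_tool(
  steps=[
    [0, 0, -0.037, 0, 0.06],
    [0, 0, -0.036, 0, 0.06],
    [0, -0.001, -0.037, 0, 0.06],
    [-0.029, 0.022, 0, -2, 0],
    [-0.029, 0.022, 0, -2, 0],
    [-0.031, 0.02, 0, -2, 0],
    [-0.031, 0.019, 0, -2, 0],
    [-0.031, 0.018, 0, -2, 0],
    [-0.032, 0.017, 0, -1, 0],
    [-0.034, 0.012, 0.003, -2, 0],
    [-0.035, 0.01, 0.003, -2, 0],
    [-0.036, 0.01, 0.003, -3, 0],
    [-0.035, 0.007, 0.003, -2, 0],
    [-0.036, 0.006, 0.003, -2, 0],
    [0, 0, 0, 0, 0],
    [0, 0, 0, 0, 0],
  ],
)

```text
clock: 6.7
position: [494.8, 325.8, 329.7]
ee_rot: [0.747, -0.665, 0.0, 0.0]
contact_force: [0.3, 0.1, 0.0]
gripper_width: -0.2
```

Run:
```python
from h import *
st();p,d=arm.get_image("side");q,e=arm.get_image("top")
np.savez("t2.npz",p=p,d=d,q=q,e=e)
cv2.imwrite("pics/s4.png",np.hstack([cv2.resize(p[30:210,150:390],(400,300)),cv2.resize(q[100:310,60:340],(400,300))]))
```

```text
t 6.7 p [494.8 325.8 329.7] psi -83.4 F [0.3 0.1 0. ] w -0.2 q [ 0.86  0.28  0.1   0.   -1.39 -0.74]
```

View pics/s4.png

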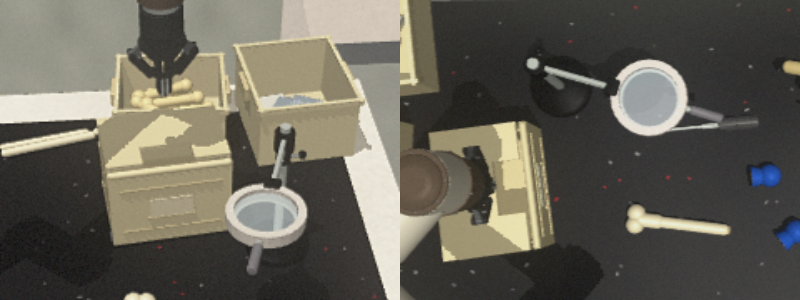

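Run:
```python
from h import *
O=np.array([488.8,380.9]);ex=np.array([-.1125,.9937]);ey=np.array([-.9937,-.1125])
for x,y in((-80,50),(-30,50),(-30,-50),(-80,-50)): print(np.round(proj("top",np.append(O+x*ex+y*ey,200)),1))
s=15;w=[]
for th in(-0.02,.1,.2,.3,.4,.5,.6,.68):
    S=140; x=-80-S*np.sin(th)+11+2; zz=15+S*np.cos(th); w.append((*(O+x*ex),zz,-83.5,0,12))
    print(th,np.round(w[-1][:3],1))
plan([(*w[0][:2],155,-83.5,0,20)][:0]+[(495,326,155,-83.5,0,26)])
plan(w,start=(495,326,155,-83.5))
```

```text
[147.3 248.1]
[128.4 250.7]
[124.  213.2]
[142.8 210.7]
-0.02 [496.  317.1 155. ]
0.1 [497.9 300.4 154.3]
0.2 [499.5 286.7 152.2]
0.3 [501.  273.2 148.7]
0.4 [502.5 260.1 143.9]
0.5 [503.9 247.6 137.9]
0.6 [505.2 235.8 130.5]
0.68 [506.2 226.8 123.9]
7 end [495.4 325.6 155. ] -83.5
[[np.float64(-0.0),np.float64(0.0),np.float64(0.025),0,0.0],[np.float64(-0.0),np.float64(0.0),np.float64(0.025),0,0.0],[np.float64(-0.001),np.float64(0.0),np.float64(0.025),0,0.0],[np.float64(0.0),np.float64(0.0),np.float64(0.025),0,0.0],[np.float64(-0.0),np.float64(0.0),np.float64(0.025),0,0.0],[np.float64(-0.0),np.float64(0.0),np.float64(0.025),0,0.0],[np.float64(-0.0),np.float64(0.0),np.float64(0.025),0,0.0]]
14 end [506.3 226.6 124. ] -83.5
[[np.float64(0.009),np.float64(-0.0),np.float64(0.0),0,0.0],[np.float64(0.008),np.float64(0.0),np.float64(0.0),0,0.0],[np.float64(0.009),np.float64(0.0),np.float64(0.001),0,0.0],[np.float64(0.007),np.float64(0.0),np.float64(0.001),0,0.0],[np.float64(0.007),np.float64(0.0),np.float64(0.001),0,0.0],[np.float64(0.007),np.float64(0.0),np.float64(0.002),0,0.0],[np.float64(0.006),np.float64(0.0),np.float64(0.001),0,0.0],[np.float64(0.007),np.float64(0.0),np.float64(0.003),0,0.0],[np.float64(0.006),np.float64(0.0),np.float64(0.002),0,0.0],[np.float64(0.006),np.float64(0.0),np.float64(0.003),0,0.0],[np.float64(0.007),np.float64(0.0),np.float64(0.003),0,0.0],[np.float64(0.006),np.float64(0.0),np.float64(0.004),0,0.0],[np.float64(0.006),np.float64(0.0),np.float64(0.003),0,0.0],[np.float64(0.009),np.float64(0.0),np.float64(0.007),0,0.0]]
```

Predicted notch corners match the picture (126–147, 212–249). I'll lower the fingers into the notch, starting gently.

drive_tool(
  steps=[
    [0, 0, 0.025, 0, 0],
    [0, 0, 0.025, 0, 0],
    [-0.001, 0, 0.025, 0, 0],
    [0, 0, 0.025, 0, 0],
    [0, 0, 0.025, 0, 0],
    [0, 0, 0.025, 0, 0],
    [0, 0, 0.025, 0, 0],
    [0, 0, 0, 0, 0],
  ],
)

```text
clock: 7.6
position: [494.2, 323.5, 151.3]
ee_rot: [0.745, -0.667, -0.0, 0.004]
contact_force: [0.3, -0.8, -0.6]
gripper_width: 0.1
```

drive_tool(
  steps=[
    [0.009, 0, 0, 0, 0],
    [0.008, 0, 0, 0, 0],
    [0.009, 0, 0.001, 0, 0],
    [0.007, 0, 0.001, 0, 0],
    [0.007, 0, 0.001, 0, 0],
    [0.007, 0, 0.002, 0, 0],
    [0.006, 0, 0.001, 0, 0],
    [0.007, 0, 0.003, 0, 0],
  ],
)

```text
clock: 8.4
position: [502.5, 266.2, 145.2]
ee_rot: [0.746, -0.666, 0.0, 0.0]
contact_force: [0.4, 0.5, 0.6]
gripper_width: -0.3
```

drive_tool(
  steps=[
    [0.006, 0, 0.002, 0, 0],
    [0.006, 0, 0.003, 0, 0],
    [0.007, 0, 0.003, 0, 0],
    [0.006, 0, 0.004, 0, 0],
    [0.006, 0, 0.003, 0, 0],
    [0.006, 0, 0.005, 0, 0],
    [0, 0, 0, 0, 0],
  ],
)

```text
clock: 9.1
position: [506.0, 228.6, 124.3]
ee_rot: [0.746, -0.666, -0.0, 0.001]
contact_force: [-0.3, 0.5, -0.3]
gripper_width: 0.3
```

Run:
```python
from h import *
st();p,d=arm.get_image("side");q,e=arm.get_image("top")
np.savez("t3.npz",p=p,d=d,q=q,e=e)
cv2.imwrite("pics/s5.png",np.hstack([cv2.resize(p[30:210,150:390],(400,300)),cv2.resize(q[100:310,60:340],(400,300))]))
O=np.array([488.8,380.9]);ex=np.array([-.1125,.9937]);ey=np.array([-.9937,-.1125])
for nm,dd in(("side",d),("top",e)):
    Q=cloud(nm,dd).reshape(-1,3);Q=Q[np.isfinite(Q).all(1)];X=(Q[:,:2]-O)@ex;Y=(Q[:,:2]-O)@ey
    m=(X<-100)&(X>-240)&(abs(Y)<105)&(abs(Y)>50)&(Q[:,2]<175)&(Q[:,2]>60)
    if m.sum(): k=np.argsort(-Q[m,2])[:12]; print(nm,m.sum(),np.c_[X[m],Y[m],Q[m,2]][k].round(0).tolist(), np.percentile(X[m],1))
```

```text
t 9.1 p [506.  228.6 124.3] psi -83.5 F [-0.3  0.5 -0.3] w 0.3 q [ 0.72  0.37 -0.31 -0.   -0.89 -0.6 ]
side 315 [[-113.0, -103.0, 173.0], [-107.0, -105.0, 172.0], [-121.0, -105.0, 167.0], [-139.0, -104.0, 165.0], [-108.0, -104.0, 165.0], [-110.0, -104.0, 163.0], [-124.0, -104.0, 162.0], [-201.0, 68.0, 161.0], [-196.0, 61.0, 160.0], [-127.0, -104.0, 160.0], [-199.0, -53.0, 159.0], [-195.0, 58.0, 158.0]] -202.77038414007907
top 927 [[-105.0, 105.0, 175.0], [-124.0, -105.0, 173.0], [-122.0, 105.0, 165.0], [-109.0, -105.0, 165.0], [-193.0, 96.0, 164.0], [-131.0, -105.0, 163.0], [-199.0, -104.0, 163.0], [-192.0, 63.0, 161.0], [-198.0, -57.0, 160.0], [-192.0, 57.0, 160.0], [-191.0, 87.0, 160.0], [-195.0, 101.0, 159.0]] -199.66386319672637
```

View pics/s5.png

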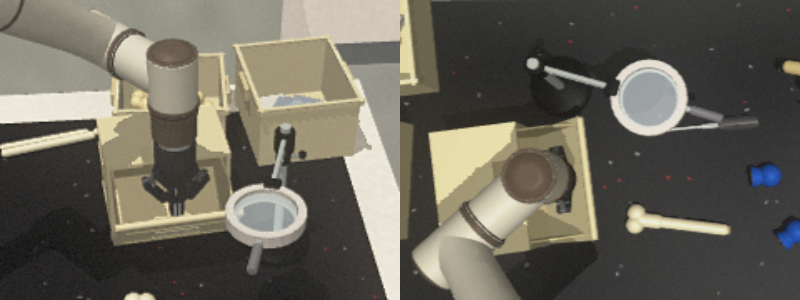

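drive_tool(
  steps=[
    [0.005, 0, 0.004, 0, 0],
    [0.004, 0, 0.003, 0, 0],
    [0.003, 0, 0.002, 0, 0],
    [0.003, 0, 0.001, 0, 0],
    [0, 0, 0, 0, 0],
    [0, 0, 0, 0, 0],
  ],
)

```text
clock: 9.8
position: [508.2, 221.9, 119.0]
ee_rot: [0.747, -0.665, -0.002, -0.006]
contact_force: [-16.6, 20.8, 18.5]
gripper_width: 0.6
```

```bash
cat >> h.py <<'E'
O=np.array([488.8,380.9]);ex=np.array([-.1125,.9937]);ey=np.array([-.9937,-.1125])
def rim(nm,dd):
    Q=cloud(nm,dd).reshape(-1,3);Q=Q[np.isfinite(Q).all(1)];X=(Q[:,:2]-O)@ex;Y=(Q[:,:2]-O)@ey
    m=(X<-170)&(X>-240)&(abs(Y)<100)&(Q[:,2]<175)&(Q[:,2]>130)
    if m.sum(): print("rim",nm,m.sum(),"X min/med",np.percentile(X[m],[1,50]).round(1),"z95",np.percentile(Q[m,2],[50,95]).round(1))
E
python3 - <<'E'
from h import *
st();p,d=arm.get_image("side");q,e=arm.get_image("top")
rim("side",d);rim("top",e)
z=np.load("t3.npz");rim("side",z["d"]);rim("top",z["e"])
E
```

```text
t 9.8 p [508.2 221.9 119. ] psi -83.4 F [-16.6  20.8  18.5] w 0.6 q [ 0.7   0.37 -0.32 -0.01 -0.87 -0.58]
rim side 336 X min/med [-207.3 -199.5] z95 [148.2 169.4]
rim top 630 X min/med [-202.7 -191.6] z95 [146.8 154.6]
rim side 306 X min/med [-204.  -195.8] z95 [150.7 157.2]
rim top 680 X min/med [-199.8 -187.8] z95 [148.9 157.4]
```

Run:
```python
from h import *
plan([(506.5,240,123,-83.4,0,14),(505,242,330,-83.4,0,40),(460,0,330,-93,60,45),(510.6,-340,300,-102.4,60,45)])
plan([(510.6,-340,93,-102.4,60,30)],start=(510.6,-340,300,-102.4))
```

```text
22 end [ 510.6 -339.6  300. ] -102.4
[[np.float64(-0.009),np.float64(-0.0),np.float64(-0.002),0,0.0],[np.float64(-0.009),np.float64(-0.0),np.float64(-0.002),0,0.0],[np.float64(-0.0),np.float64(0.0),np.float64(-0.035),0,0.0],[np.float64(-0.001),np.float64(0.0),np.float64(-0.034),0,0.0],[np.float64(-0.0),np.float64(0.0),np.float64(-0.035),0,0.0],[np.float64(-0.001),np.float64(0.001),np.float64(-0.034),0,0.0],[np.float64(0.0),np.float64(-0.0),np.float64(-0.035),0,0.0],[np.float64(-0.0),np.float64(-0.0),np.float64(-0.034),0,0.0],[np.float64(0.039),np.float64(0.012),np.float64(-0.0),2,0.06],[np.float64(0.04),np.float64(0.011),np.float64(-0.0),1,0.06],[np.float64(0.039),np.float64(0.01),np.float64(-0.0),2,0.06],[np.float64(0.04),np.float64(0.008),np.float64(-0.0),1,0.06],[np.float64(0.041),np.float64(0.008),np.float64(-0.0),2,0.06],[np.float64(0.04),np.float64(0.007),np.float64(-0.0),2,0.06],[np.float64(0.042),np.float64(-0.009),np.float64(0.004),1,0.06],[np.float64(0.042),np.float64(-0.009),np.float64(0.003),1,0.06],[np.float64(0.042),np.float64(-0.011),np.float64(0.004),1,0.06],[np.float64(0.041),np.float64(-0.011),np.float64(0.004),2,0.06],[np.float64(0.041),np.float64(-0.012),np.float64(0.004),1,0.06],[np.float64(0.041),np.float64(-0.014),np.float64(0.003),1,0.06],[np.float64(0.041),np.float64(-0.013),np.float64(0.004),1,0.06],[np.float64(0.04),np.float64(-0.015),np.float64(0.004),1,0.06]]
7 end [ 510.6 -340.    93. ] -102.4
[[np.float64(0.0),np.float64(0.0),np.float64(0.03),0,0.06],[np.float64(0.0),np.float64(0.0),np.float64(0.029),0,0.06],[np.float64(0.0),np.float64(0.0),np.float64(0.03),0,0.06],[np.float64(0.0),np.float64(0.0),np.float64(0.029),0,0.06],[np.float64(0.0),np.float64(0.0),np.float64(0.03),0,0.06],[np.float64(0.0),np.float64(0.0),np.float64(0.029),0,0.06],[np.float64(0.0),np.float64(0.0),np.float64(0.03),0,0.06]]
```

drive_tool(
  steps=[
    [-0.009, 0, -0.002, 0, 0],
    [-0.009, 0, -0.002, 0, 0],
    [0, 0, -0.035, 0, 0],
    [-0.001, 0, -0.034, 0, 0],
    [0, 0, -0.035, 0, 0],
    [-0.001, 0.001, -0.034, 0, 0],
    [0, 0, -0.035, 0, 0],
    [0, 0, -0.034, 0, 0],
    [0.039, 0.012, 0, 2, 0.06],
    [0.04, 0.011, 0, 1, 0.06],
    [0.039, 0.01, 0, 2, 0.06],
    [0.04, 0.008, 0, 1, 0.06],
    [0.041, 0.008, 0, 2, 0.06],
    [0.04, 0.007, 0, 2, 0.06],
    [0.042, -0.009, 0.004, 1, 0.06],
    [0.042, -0.009, 0.003, 1, 0.06],
    [0.042, -0.011, 0.004, 1, 0.06],
    [0.041, -0.011, 0.004, 2, 0.06],
    [0.041, -0.012, 0.004, 1, 0.06],
  ],
)

```text
clock: 11.8
position: [490.5, -221.1, 306.4]
ee_rot: [-0.646, 0.764, 0.0, -0.001]
contact_force: [1.1, 1.2, -0.4]
gripper_width: 59.8
```

Run:
```python
from h import *
st();p,d=arm.get_image("side");q,e=arm.get_image("top")
np.savez("t4.npz",p=p,d=d,q=q,e=e)
rim("side",d);rim("top",e)
cv2.imwrite("pics/s6.png",np.hstack([cv2.resize(p,(400,300)),cv2.resize(q,(400,300))]))
plan([(510.6,-340,290,-102.4,60,40)])
```

```text
t 11.8 p [ 490.5 -221.1  306.4] psi -99.6 F [ 1.1  1.2 -0.4] w 59.8 q [-0.12  0.19 -0.08  0.   -1.31 -0.05]
rim side 97 X min/med [-209.  -199.7] z95 [147.5 153.7]
rim top 650 X min/med [-203.  -191.3] z95 [146.7 154.4]
3 end [ 510.6 -340.   289.9] -102.9
[[np.float64(0.037),np.float64(-0.013),np.float64(0.005),1,0.06],[np.float64(0.037),np.float64(-0.014),np.float64(0.005),1,0.06],[np.float64(0.037),np.float64(-0.015),np.float64(0.005),1,0.06]]
```

View pics/s6.png

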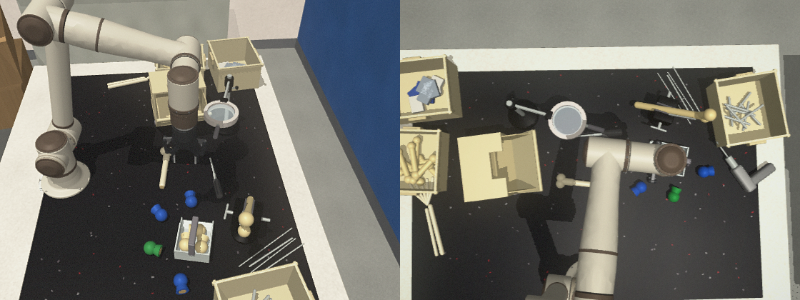

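The bin front stays out at its stop, with the rim at about 149 mm. The lens is clear at (568,120) in the right half. Next is the scoop handle.

drive_tool(
  steps=[
    [0.037, -0.013, 0.005, 1, 0.06],
    [0.037, -0.014, 0.005, 1, 0.06],
    [0.037, -0.015, 0.005, 1, 0.06],
    [0, 0, 0.03, 0, 0.06],
    [0, 0, 0.03, 0, 0.06],
    [0, 0, 0.03, 0, 0.06],
    [0, 0, 0.03, 0, 0.06],
    [0, 0, 0.02, 0, 0.06],
    [0, 0, 0, 0, 0.06],
  ],
)

```text
clock: 12.8
position: [509.6, -334.5, 148.2]
ee_rot: [-0.626, 0.78, 0.004, -0.002]
contact_force: [0.3, 1.0, 0.3]
gripper_width: 59.9
```

Run:
```python
from h import *
st();p,d=arm.get_image("side");q,e=arm.get_image("top")
cv2.imwrite("pics/s7.png",np.hstack([cv2.resize(p[250:400,170:370],(400,300)),cv2.resize(q[130:290,280:493],(400,300))]))
```

```text
t 12.8 p [ 509.6 -334.5  148.2] psi -102.5 F [0.3 1.  0.3] w 59.9 q [-0.32  0.43 -0.14 -0.   -1.01  0.1 ]
```

View pics/s7.png

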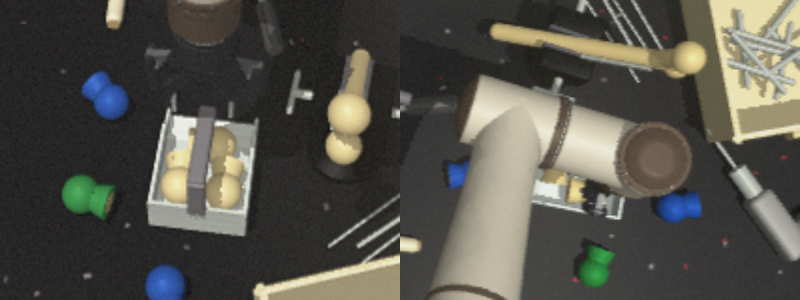

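drive_tool(
  steps=[
    [0.006, 0, 0.02, 0, 0.06],
    [0, 0, 0.02, 0, 0.06],
    [0, 0, 0.017, 0, 0.06],
    [0, 0, 0, 0, 0.04],
    [0, 0, 0, 0, 0.015],
    [0, 0, 0, 0, 0.015],
    [0, 0, 0, 0, 0.015],
    [0, 0, 0, 0, 0.015],
    [0, 0, 0, 0, 0.015],
  ],
)

```text
clock: 13.8
position: [511.2, -341.8, 97.1]
ee_rot: [-0.626, 0.78, -0.001, 0.0]
contact_force: [-3.1, 1.9, 6.0]
gripper_width: 21.0
```

Run:
```python
from h import *
st()
```

```text
t 13.8 p [ 511.2 -341.8   97.1] psi -102.5 F [-3.1  1.9  6. ] w 21.0 q [-0.33  0.49 -0.19  0.   -0.89  0.11]
```

drive_tool(
  steps=[
    [0, 0, -0.01, 0, 0.01],
    [0, 0, -0.015, 0, 0.01],
    [0, 0, -0.02, 0, 0.01],
    [0, 0, -0.02, 0, 0.01],
    [0, 0, 0, 0, 0.01],
  ],
)

```text
clock: 14.3
position: [512.4, -342.3, 163.1]
ee_rot: [-0.626, 0.78, -0.003, 0.001]
contact_force: [0.1, -0.7, -3.4]
gripper_width: 20.9
```

Run:
```python
from h import *
st();p,d=arm.get_image("side");q,e=arm.get_image("top")
np.savez("t5.npz",p=p,d=d,q=q,e=e)
cv2.imwrite("pics/s8.png",np.hstack([cv2.resize(p[230:400,150:377],(400,300)),cv2.resize(q[130:290,280:493],(400,300))]))
```

```text
t 14.3 p [ 512.4 -342.3  163.1] psi -102.5 F [ 0.1 -0.7 -3.4] w 20.9 q [-0.33  0.42 -0.12  0.   -1.03  0.11]
```

View pics/s8.png

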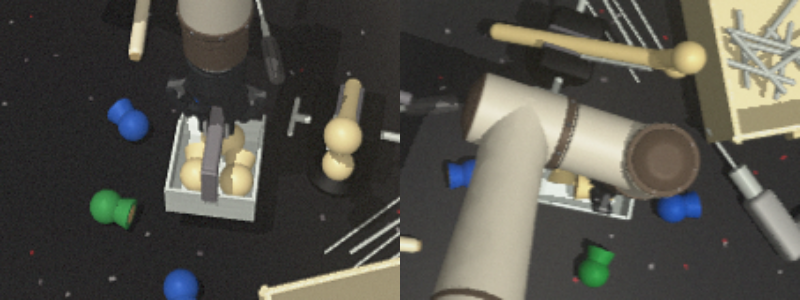

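```bash
cat >> h.py <<'E'
def scoop_prof(Q,o,ps,zlo,zhi):
    """profile in scoop axes: o=grip xy, ps=tool yaw; x along lip dir"""
    a=np.radians(ps+180);X=np.array([np.cos(a),np.sin(a)]);Y=np.array([-np.sin(a),np.cos(a)])
    q=Q.reshape(-1,3);q=q[np.isfinite(q).all(1)];u=(q[:,:2]-o)@X;v=(q[:,:2]-o)@Y
    m=(abs(u)<110)&(abs(v)<75)&(q[:,2]>zlo)&(q[:,2]<zhi);return u[m],v[m],q[m,2]
E
python3 - <<'E'
from h import *
z=np.load("t5.npz");Q=cloud("side",z["d"])
u,v,w=scoop_prof(Q,np.array([512.4,-342.3]),-102.5,30,200)
for nm,m in(("handle",(abs(v)<9)&(w>165)),("wallR",(v<-52)&(v>-66)&(w>95)),("wallL",(v>52)&(v<66)&(w>95))):
    print(nm,m.sum(),[(c,round(float(np.percentile(w[k],90)),1),int(k.sum())) for c in range(-100,100,10) for k in [m&(u>=c)&(u<c+10)] if k.sum()>2])
E
```

```text
handle 318 [(-80, 188.5, 63), (-70, 190.8, 26), (-60, 190.6, 33), (-50, 190.9, 28), (-40, 190.3, 30), (-30, 190.1, 25), (-20, 190.4, 29), (-10, 190.5, 28), (0, 190.2, 29), (10, 191.6, 19), (20, 190.6, 8)]
wallR 144 [(-80, 124.6, 24), (-70, 121.0, 8), (-60, 118.8, 10), (-50, 119.4, 8), (-40, 118.0, 13), (-30, 119.1, 10), (-20, 119.5, 10), (-10, 118.5, 8), (0, 117.6, 11), (10, 119.9, 9), (20, 119.5, 8), (30, 117.5, 8), (40, 116.9, 4), (60, 100.9, 7), (70, 101.3, 5)]
wallL 159 [(-80, 122.9, 28), (-70, 119.7, 7), (-60, 119.3, 13), (-50, 118.1, 10), (-40, 119.5, 11), (-30, 117.9, 13), (-20, 121.0, 9), (-10, 118.9, 12), (0, 120.0, 13), (10, 116.1, 10), (20, 119.6, 10), (30, 119.0, 13), (40, 115.7, 3), (50, 102.6, 4), (60, 99.4, 3)]
```

```bash
cat >> h.py <<'E'
def pv(phi,Lg,lift=0,du=0):
    f=np.radians(phi);u=Lg*np.cos(f)+121*np.sin(f)+du;z=142+121*np.cos(f)-Lg*np.sin(f)+lift
    xy=O+(-201+u)*ex;return (xy[0],xy[1],z-19)
E
python3 - <<'E'
from h import *
print([np.round(pv(a,l),1) for a,l in((0,33),(10,38),(20,42),(30,44),(40,44),(44,44))])
w0=pv(0,33,70,-60)
plan([(470,-250,300,-100,10,30),(440,-60,335,-92,10,32),(470,100,335,-86,10,32),(*w0,-83.5,10,30)])
E
```

```text
[array([507.7, 214. , 244. ]), array([504.8, 239.2, 235.6]), array([502.3, 261.5, 222.3]), array([500.3, 279.2, 205.8]), array([498.9, 291.9, 187.4]), array([498.4, 296.1, 179.5])]
22 end [514.5 154.4 313.6] -83.5
[[np.float64(-0.013),np.float64(0.01),np.float64(-0.023),0,0.01],[np.float64(-0.014),np.float64(0.01),np.float64(-0.024),-1,0.01],[np.float64(-0.013),np.float64(0.009),np.float64(-0.023),0,0.01],[np.float64(-0.014),np.float64(0.01),np.float64(-0.024),-1,0.01],[np.float64(-0.013),np.float64(0.009),np.float64(-0.023),0,0.01],[np.float64(-0.014),np.float64(0.01),np.float64(-0.023),-1,0.01],[np.float64(-0.026),np.float64(0.009),np.float64(-0.005),-1,0.01],[np.float64(-0.026),np.float64(0.008),np.float64(-0.005),-1,0.01],[np.float64(-0.027),np.float64(0.008),np.float64(-0.005),-1,0.01],[np.float64(-0.026),np.float64(0.007),np.float64(-0.005),-1,0.01],[np.float64(-0.027),np.float64(0.007),np.float64(-0.005),-1,0.01],[np.float64(-0.027),np.float64(0.006),np.float64(-0.005),-1,0.01],[np.float64(-0.026),np.float64(0.006),np.float64(-0.005),-2,0.01],[np.float64(-0.027),np.float64(-0.004),np.float64(-0.0),-1,0.01],[np.float64(-0.027),np.float64(-0.005),np.float64(-0.0),-1,0.01],[np.float64(-0.026),np.float64(-0.005),np.float64(-0.0),-1,0.01],[np.float64(-0.027),np.float64(-0.006),np.float64(-0.0),-1,0.01],[np.float64(-0.026),np.float64(-0.006),np.float64(-0.0),-1,0.01],[np.float64(-0.027),np.float64(-0.007),np.float64(-0.0),-1,0.01],[np.float64(-0.017),np.float64(-0.016),np.float64(0.007),-1,0.01],[np.float64(-0.016),np.float64(-0.017),np.float64(0.007),0,0.01],[np.float64(-0.017),np.float64(-0.016),np.float64(0.007),-1,0.01]]
```

drive_tool(
  steps=[
    [-0.007, 0.005, -0.012, 0, 0.01],
    [-0.013, 0.01, -0.023, 0, 0.01],
    [-0.014, 0.01, -0.024, -1, 0.01],
    [-0.013, 0.009, -0.023, 0, 0.01],
    [-0.014, 0.01, -0.024, -1, 0.01],
    [-0.013, 0.009, -0.023, 0, 0.01],
    [-0.014, 0.01, -0.023, -1, 0.01],
    [-0.022, 0.009, -0.005, -1, 0.01],
    [-0.026, 0.008, -0.005, -1, 0.01],
    [-0.027, 0.008, -0.005, -1, 0.01],
    [-0.026, 0.007, -0.005, -1, 0.01],
    [-0.027, 0.007, -0.005, -1, 0.01],
    [-0.027, 0.006, 0, -1, 0.01],
    [-0.026, 0.006, 0, -2, 0.01],
    [-0.027, -0.004, 0, -1, 0.01],
    [-0.027, -0.005, 0, -1, 0.01],
    [-0.026, -0.005, 0, -1, 0.01],
    [-0.021, -0.004, 0, -1, 0.01],
    [-0.014, -0.003, 0, -1, 0.01],
    [-0.007, -0.002, 0, 0, 0.01],
  ],
)

```text
clock: 16.4
position: [457.7, 66.3, 336.9]
ee_rot: [0.729, -0.684, -0.0, 0.0]
contact_force: [-0.7, -1.1, -3.5]
gripper_width: 21.1
```

Run:
```python
from h import *
st();p,d=arm.get_image("side");q,e=arm.get_image("top")
np.savez("t6.npz",p=p,d=d,q=q,e=e)
rim("side",d);rim("top",e)
cv2.imwrite("pics/s9.png",np.hstack([cv2.resize(p[60:240,150:390],(400,300)),cv2.resize(q[100:310,60:340],(400,300))]))
plan([(*pv(0,33,70,-60),-83.5,10,18),(*pv(0,33,25,-60),-83.5,10,20)])
```

```text
t 16.4 p [457.7  66.3 336.9] psi -86.4 F [-0.7 -1.1 -3.5] w 21.1 q [ 0.5   0.04 -0.18 -0.   -1.36 -0.43]
rim side 98 X min/med [-207.7 -200.3] z95 [147.8 154.2]
rim top 434 X min/med [-202.6 -190.9] z95 [145.8 154.5]
9 end [514.1 154.4 269. ] -83.4
[[np.float64(-0.014),np.float64(-0.01),np.float64(0.004),0,0.01],[np.float64(-0.014),np.float64(-0.011),np.float64(0.004),-1,0.01],[np.float64(-0.014),np.float64(-0.01),np.float64(0.003),0,0.01],[np.float64(-0.014),np.float64(-0.011),np.float64(0.004),-1,0.01],[np.float64(-0.014),np.float64(-0.011),np.float64(0.004),0,0.01],[np.float64(-0.014),np.float64(-0.01),np.float64(0.004),-1,0.01],[np.float64(0.0),np.float64(-0.0),np.float64(0.015),0,0.01],[np.float64(0.0),np.float64(-0.0),np.float64(0.015),0,0.01],[np.float64(0.0),np.float64(-0.0),np.float64(0.015),0,0.01]]
```

View pics/s9.png

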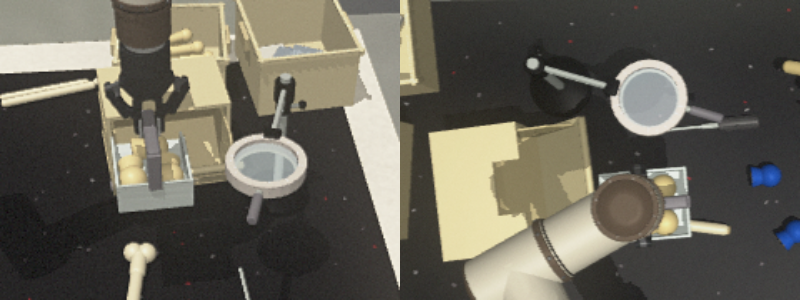

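drive_tool(
  steps=[
    [0, 0, 0.015, 0, 0.01],
    [0, 0, 0.02, 0, 0.01],
    [0, 0, 0.02, 0, 0.01],
    [0, 0, 0.012, 0, 0.01],
    [-0.008, -0.006, 0, 0, 0.01],
    [-0.014, -0.011, 0, -1, 0.01],
    [-0.014, -0.01, 0, 0, 0.01],
    [-0.014, -0.011, 0, -1, 0.01],
    [-0.014, -0.011, 0, 0, 0.01],
    [-0.014, -0.01, 0, -1, 0.01],
    [-0.006, -0.004, 0, 0, 0.01],
    [0, 0, 0, 0, 0.01],
  ],
)

```text
clock: 17.7
position: [514.4, 155.3, 269.8]
ee_rot: [0.747, -0.665, -0.0, 0.0]
contact_force: [-0.9, -0.4, -4.5]
gripper_width: 21.6
```

Run:
```python
from h import *
st();p,d=arm.get_image("side")
plan([(*pv(0,33,8),-83.5,10,12)])
plan([(*pv(a,l),-83.5,10,9) for a,l in((0,33),(10,38),(20,42),(30,44),(40,44),(44,44))],start=(*pv(0,33,8),-83.5))
s=arm.read_state();u,v,w=scoop_prof(cloud("side",d),s["position"][:2],-83.5,150,340)
z0=s["position"][2]
for nm,m in(("handle",(abs(v)<9)&(w>z0)),("wallR",(v<-52)&(v>-66)&(w<z0)),("wallL",(v>52)&(v<66)&(w<z0))):
    print(nm,m.sum(),[(c,round(float(np.percentile(w[k],90)),1),int(k.sum())) for c in range(-100,100,10) for k in [m&(u>=c)&(u<c+10)] if k.sum()>2])
cv2.imwrite("pics/s10.png",cv2.resize(p[60:240,150:390],(800,600)))
```

```text
t 17.7 p [514.4 155.3 269.8] psi -83.4 F [-0.9 -0.4 -4.5] w 21.6 q [ 0.6   0.21 -0.14 -0.   -1.22 -0.48]
6 end [508.1 214.2 251.9] -83.4
[[np.float64(-0.01),np.float64(-0.0),np.float64(0.003),0,0.01],[np.float64(-0.01),np.float64(-0.0),np.float64(0.003),0,0.01],[np.float64(-0.01),np.float64(-0.0),np.float64(0.003),0,0.01],[np.float64(-0.01),np.float64(-0.0),np.float64(0.003),0,0.01],[np.float64(-0.01),np.float64(-0.001),np.float64(0.003),0,0.01],[np.float64(-0.01),np.float64(0.0),np.float64(0.003),0,0.01]]
14 end [498.3 296.4 179. ] -83.5
[[np.float64(0.0),np.float64(0.0),np.float64(0.008),0,0.01],[np.float64(-0.008),np.float64(-0.0),np.float64(0.003),0,0.01],[np.float64(-0.009),np.float64(-0.0),np.float64(0.003),0,0.01],[np.float64(-0.008),np.float64(-0.0),np.float64(0.002),0,0.01],[np.float64(-0.008),np.float64(-0.0),np.float64(0.005),0,0.01],[np.float64(-0.007),np.float64(-0.0),np.float64(0.004),0,0.01],[np.float64(-0.008),np.float64(-0.0),np.float64(0.005),0,0.01],[np.float64(-0.006),np.float64(-0.0),np.float64(0.005),0,0.01],[np.float64(-0.006),np.float64(-0.0),np.float64(0.006)
[... 378 characters left out ...]
297.2, 14), (-60, 297.3, 15), (-50, 297.3, 13), (-40, 296.1, 15), (-30, 297.3, 16), (-20, 297.6, 12), (-10, 297.9, 15), (0, 298.3, 12), (10, 296.8, 11), (20, 296.7, 12)]
wallR 170 [(-80, 228.4, 31), (-70, 223.9, 14), (-60, 224.2, 4), (-50, 224.6, 7), (-40, 221.3, 11), (-30, 221.6, 8), (-20, 225.3, 10), (-10, 224.9, 8), (0, 224.6, 10), (10, 225.3, 10), (20, 224.6, 11), (30, 225.5, 4), (40, 220.8, 9), (50, 202.5, 6), (60, 205.0, 8), (70, 204.8, 12)]
wallL 174 [(-80, 224.6, 38), (-70, 227.0, 20), (-60, 225.0, 7), (-50, 226.1, 12), (-40, 224.3, 8), (-30, 224.8, 11), (-20, 225.2, 8), (-10, 225.5, 12), (0, 224.0, 4), (10, 227.2, 13), (20, 225.0, 7), (30, 224.4, 14), (50, 208.0, 7), (70, 208.7, 8)]
```

View pics/s10.png

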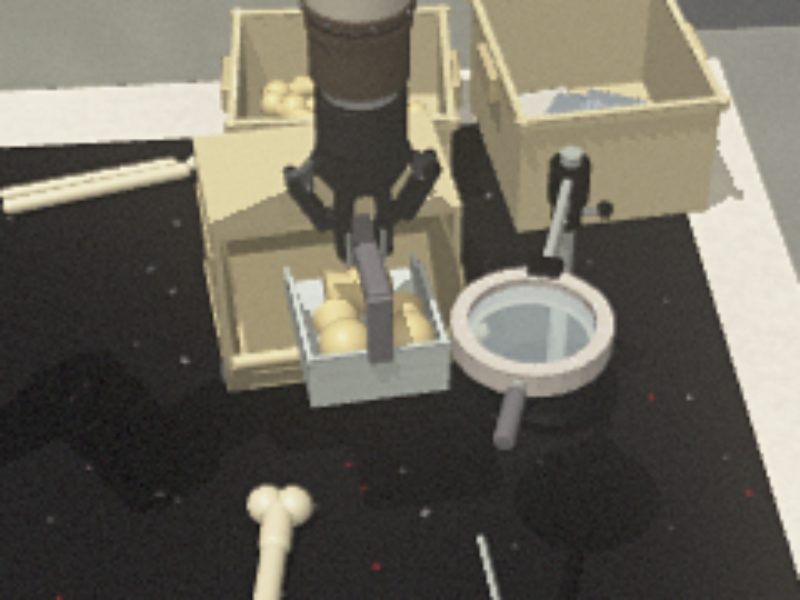

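drive_tool(
  steps=[
    [-0.01, 0, 0.003, 0, 0.01],
    [-0.01, 0, 0.003, 0, 0.01],
    [-0.01, 0, 0.003, 0, 0.01],
    [-0.01, 0, 0.003, 0, 0.01],
    [-0.01, 0, 0.003, 0, 0.01],
    [-0.009, 0, 0.003, 0, 0.01],
    [0, 0, 0.008, 0, 0.01],
    [-0.008, 0, 0.004, 0, 0.01],
    [-0.007, 0, 0.004, 0, 0.01],
  ],
)

```text
clock: 18.65
position: [506.5, 228.4, 242.4]
ee_rot: [0.747, -0.665, 0.002, -0.002]
contact_force: [-11.7, 2.7, 20.8]
gripper_width: 21.1
```

```bash
cat >> h.py <<'E'
def look(name):
    st();p,d=arm.get_image("side");rim("side",d)
    s=arm.read_state();u,v,w=scoop_prof(cloud("side",d),s["position"][:2],yaw(s["ee_rot"]),100,340)
    m=(abs(v)<9)&(u<-22)&(u>-75)&(w>s["position"][2])
    if m.sum()>10:
        b=[(c+2.5,np.percentile(w[k],85)) for c in range(-75,-22,5) for k in [m&(u>=c)&(u<c+5)] if k.sum()>2]
        b=np.array(b);print("handle tilt",np.degrees(np.arctan(np.polyfit(b[:,0],b[:,1],1)[0])).round(1),"(neg=back up)",b.round(0)[[0,-1]].tolist())
    cv2.imwrite(f"pics/{name}.png",cv2.resize(p[60:240,150:390],(800,600)));return p,d
E
python3 - <<'E'
from h import *
look("s11")
E
```

```text
t 18.65 p [506.5 228.4 242.4] psi -83.4 F [-11.7   2.7  20.8] w 21.1 q [ 0.72  0.26 -0.15  0.   -1.16 -0.6 ]
rim side 263 X min/med [-239.9 -235.1] z95 [159.1 173.9]
handle tilt -5.9 (neg=back up) [[-72.0, 277.0], [-22.0, 273.0]]
```

View pics/s11.png

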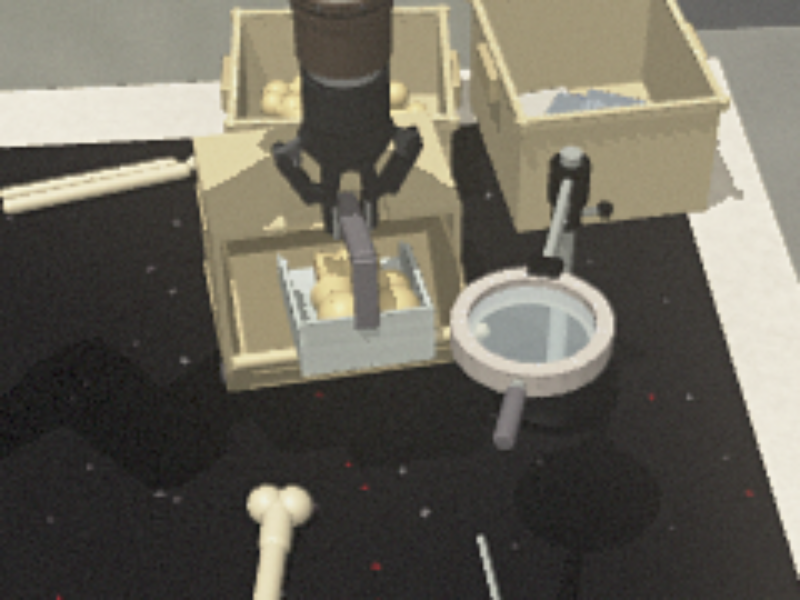

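Tilting about the grip works: about 6° so far at roughly 21 N. I'll keep going.

drive_tool(
  steps=[
    [-0.009, 0, 0.005, 0, 0.01],
    [-0.008, 0, 0.005, 0, 0.01],
    [-0.007, 0, 0.005, 0, 0.01],
    [-0.007, 0, 0.005, 0, 0.01],
  ],
)

```text
clock: 19.1
position: [503.4, 261.1, 222.0]
ee_rot: [0.747, -0.665, 0.001, -0.004]
contact_force: [-6.6, 5.0, 12.7]
gripper_width: 21.1
```

Run:
```python
from h import *
look("s12")
```

```text
t 19.1 p [503.4 261.1 222. ] psi -83.4 F [-6.6  5.  12.7] w 21.1 q [ 0.76  0.29 -0.16  0.   -1.11 -0.65]
rim side 174 X min/med [-239.1 -204.7] z95 [154.  174.2]
handle tilt 29.0 (neg=back up) [[-72.0, 275.0], [-22.0, 324.0]]
```

View pics/s12.png

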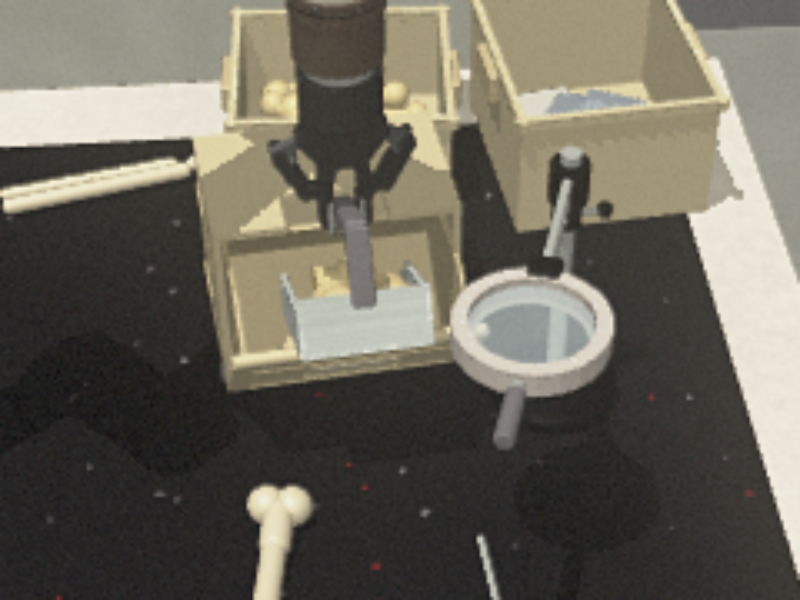

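drive_tool(
  steps=[
    [-0.006, 0, 0.005, 0, 0.01],
    [-0.006, 0, 0.006, 0, 0.01],
    [-0.006, 0, 0.006, 0, 0.01],
    [-0.005, 0, 0.006, 0, 0.01],
  ],
)

```text
clock: 19.55
position: [501.2, 283.9, 197.5]
ee_rot: [0.747, -0.665, 0.001, -0.004]
contact_force: [-3.1, 1.8, 11.0]
gripper_width: 20.8
```

Run:
```python
from h import *
look("s13")
```

```text
t 19.55 p [501.2 283.9 197.5] psi -83.4 F [-3.1  1.8 11. ] w 20.8 q [ 0.8   0.32 -0.17  0.   -1.07 -0.68]
rim side 278 X min/med [-209.6 -200. ] z95 [148.  154.6]
handle tilt 65.8 (neg=back up) [[-72.0, 261.0], [-32.0, 333.0]]
```

View pics/s13.png

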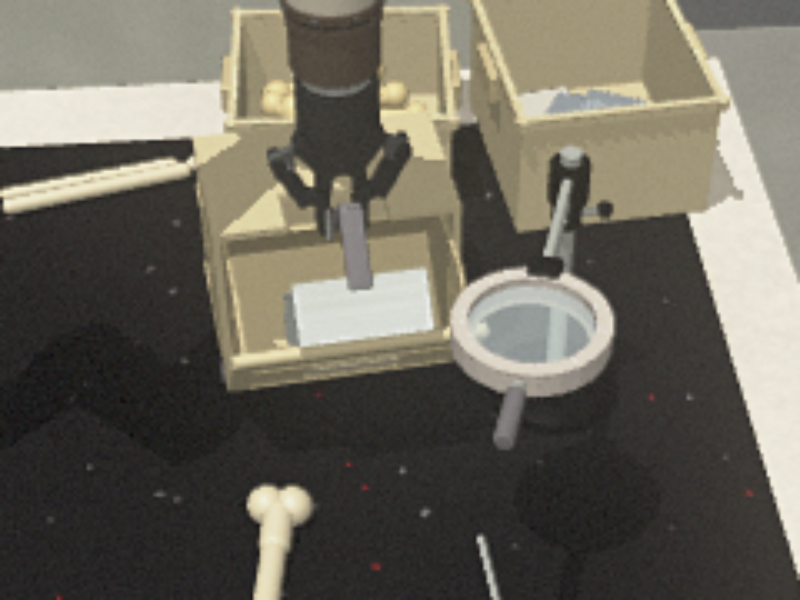

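drive_tool(
  steps=[
    [-0.004, 0, 0.006, 0, 0.01],
    [-0.004, 0, 0.006, 0, 0.01],
    [-0.003, 0, 0.006, 0, 0.01],
    [0, 0, 0, 0, 0.01],
    [0, 0, 0, 0, 0.01],
  ],
)

```text
clock: 20.1
position: [500.6, 295.7, 178.6]
ee_rot: [0.747, -0.665, 0.001, -0.005]
contact_force: [-1.0, 5.8, 4.7]
gripper_width: 20.9
```

Run:
```python
from h import *
look("s14");q,e=arm.get_image("top")
cv2.imwrite("pics/s14t.png",cv2.resize(q[150:300,60:260],(800,600)))
```

```text
t 20.1 p [500.6 295.7 178.6] psi -83.4 F [-1.   5.8  4.7] w 20.9 q [ 0.81  0.35 -0.19  0.   -1.02 -0.7 ]
rim side 355 X min/med [-211.4 -200.6] z95 [149.1 168.8]
handle tilt 59.8 (neg=back up) [[-72.0, 245.0], [-22.0, 286.0]]
```

View pics/s14.png

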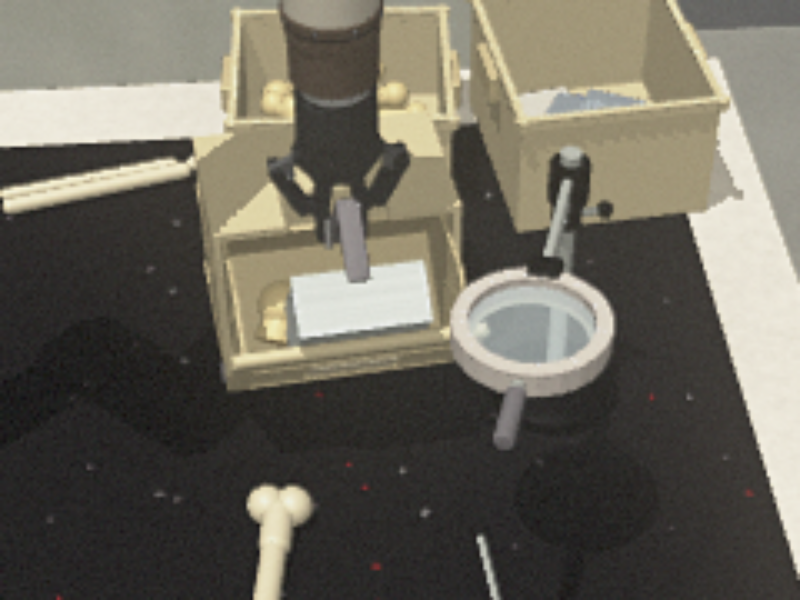

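View pics/s14t.png

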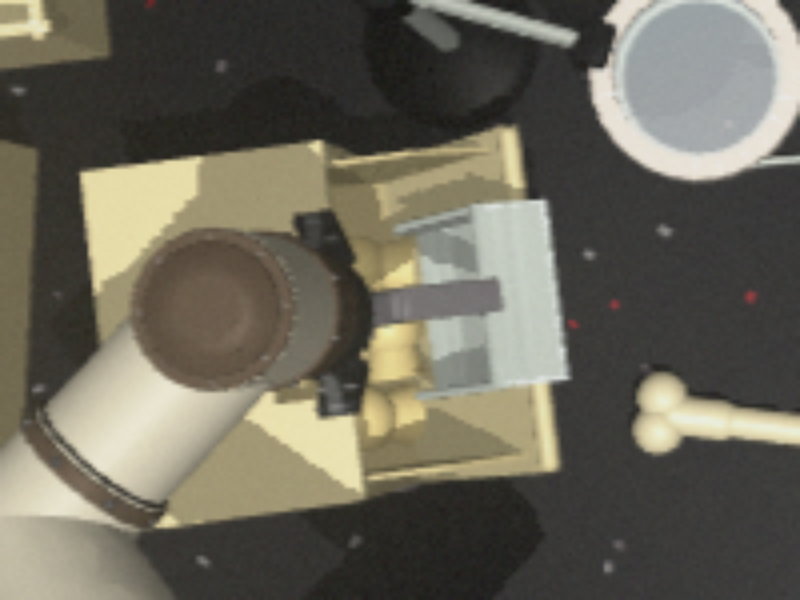

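One head is already out at (275,315), and the others are at the lip. I'll raise the tilted scoop to let them drop.

drive_tool(
  steps=[
    [0.002, 0, -0.012, 0, 0.01],
    [0.002, 0, -0.014, 0, 0.01],
    [0.002, 0, -0.014, 0, 0.01],
    [0, 0, 0, 0, 0.01],
    [0, 0, 0, 0, 0.01],
  ],
)

```text
clock: 20.7
position: [498.8, 286.1, 215.2]
ee_rot: [0.746, -0.666, -0.0, -0.0]
contact_force: [-0.4, -0.5, -4.2]
gripper_width: 21.2
```

Run:
```python
from h import *
p,d=look("s15");q,e=arm.get_image("top");np.savez("t15.npz",p=p,d=d,q=q,e=e)
cv2.imwrite("pics/s15m.png",np.hstack([cv2.resize(p[90:190,190:325],(400,300)),cv2.resize(q[150:300,60:260],(400,300))]))
```

```text
t 20.7 p [498.8 286.1 215.2] psi -83.5 F [-0.4 -0.5 -4.2] w 21.2 q [ 0.8   0.31 -0.14 -0.   -1.12 -0.69]
rim side 351 X min/med [-209.2 -198.2] z95 [148.9 167.8]
handle tilt 28.9 (neg=back up) [[-72.0, 282.0], [-42.0, 297.0]]
```

View pics/s15m.png

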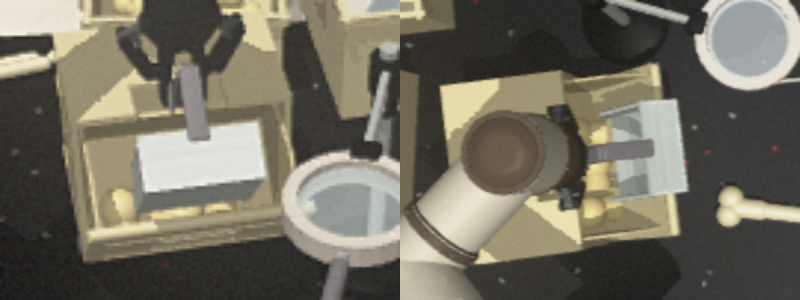

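drive_tool(
  steps=[
    [0, 0, -0.014, 0, 0.01],
    [0, 0, -0.014, 0, 0.01],
    [0, 0, -0.014, 0, 0.01],
    [0, 0, -0.014, 0, 0.01],
    [0, 0, 0, 0, 0.01],
  ],
)

```text
clock: 21.3
position: [499.7, 286.8, 272.6]
ee_rot: [0.746, -0.666, 0.0, -0.001]
contact_force: [0.5, 0.6, -2.6]
gripper_width: 20.9
```

Run:
```python
from h import *
p,d=look("s16");q,e=arm.get_image("top");np.savez("t16.npz",p=p,d=d,q=q,e=e)
cv2.imwrite("pics/s16m.png",np.hstack([cv2.resize(p[60:190,170:343],(400,300)),cv2.resize(q[150:300,60:260],(400,300))]))
```

```text
t 21.3 p [499.7 286.8 272.6] psi -83.5 F [ 0.5  0.6 -2.6] w 20.9 q [ 0.8   0.27 -0.05  0.   -1.24 -0.69]
rim side 280 X min/med [-208.3 -200.6] z95 [148.  153.3]
handle tilt 1.0 (neg=back up) [[-72.0, 338.0], [-62.0, 338.0]]
```

View pics/s16m.png

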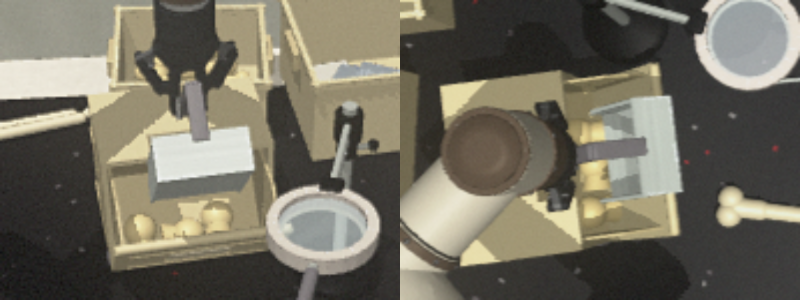

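Three heads lie in the bucket at (140,228), (185,230) and (217,215). To level the scoop, I'll draw its front underside back over the bin rim.

Run:
```python
from h import *
plan([(*pv(46,-50,6),-83.5,10,16)]+[(*pv(a,-50),-83.5,10,14) for a in (40,30,20,10,0,-4)])
```

```text
14 end [518.1 123.4 240.2] -83.5
[[np.float64(0.013),np.float64(-0.0),np.float64(0.005),0,0.01],[np.float64(0.014),np.float64(-0.0),np.float64(0.006),0,0.01],[np.float64(0.013),np.float64(-0.001),np.float64(0.005),0,0.01],[np.float64(0.014),np.float64(0.0),np.float64(0.005),0,0.01],[np.float64(0.012),np.float64(0.0),np.float64(0.001),0,0.01],[np.float64(0.011),np.float64(0.0),np.float64(-0.002),0,0.01],[np.float64(0.012),np.float64(0.0),np.float64(-0.003),0,0.01],[np.float64(0.011),np.float64(0.0),np.float64(-0.0),0,0.01],[np.float64(0.011),np.float64(0.0),np.float64(-0.001),0,0.01],[np.float64(0.012),np.float64(0.0),np.float64(0.002),0,0.01],[np.float64(0.011),np.float64(0.0),np.float64(0.001),0,0.01],[np.float64(0.011),np.float64(0.0),np.float64(0.004),0,0.01],[np.float64(0.011),np.float64(0.0),np.float64(0.003),0,0.01],[np.float64(0.008),np.float64(0.0),np.float64(0.004),0,0.01]]
```

drive_tool(
  steps=[
    [0.008, 0.007, 0, 0, 0.01],
    [0.013, 0.007, 0.005, 0, 0.01],
    [0.014, 0.007, 0.006, 0, 0.01],
    [0.014, 0, 0.005, 0, 0.01],
    [0.012, 0, 0.006, 0, 0.01],
    [0.007, 0, 0.001, 0, 0.01],
    [0.011, 0, -0.002, 0, 0.01],
    [0.011, 0, -0.003, 0, 0.01],
  ],
)

```text
clock: 22.2
position: [490.5, 196.8, 255.9]
ee_rot: [0.746, -0.666, 0.0, -0.005]
contact_force: [0.7, 5.0, 0.4]
gripper_width: 21.4
```

Run:
```python
from h import *
p,d=look("s17")
```

```text
t 22.2 p [490.5 196.8 255.9] psi -83.4 F [0.7 5.  0.4] w 21.4 q [ 0.69  0.2  -0.19 -0.   -1.17 -0.57]
rim side 76 X min/med [-207.5 -200.4] z95 [147.8 157.7]
handle tilt 34.3 (neg=back up) [[-72.0, 310.0], [-52.0, 326.0]]
```

View pics/s17.png

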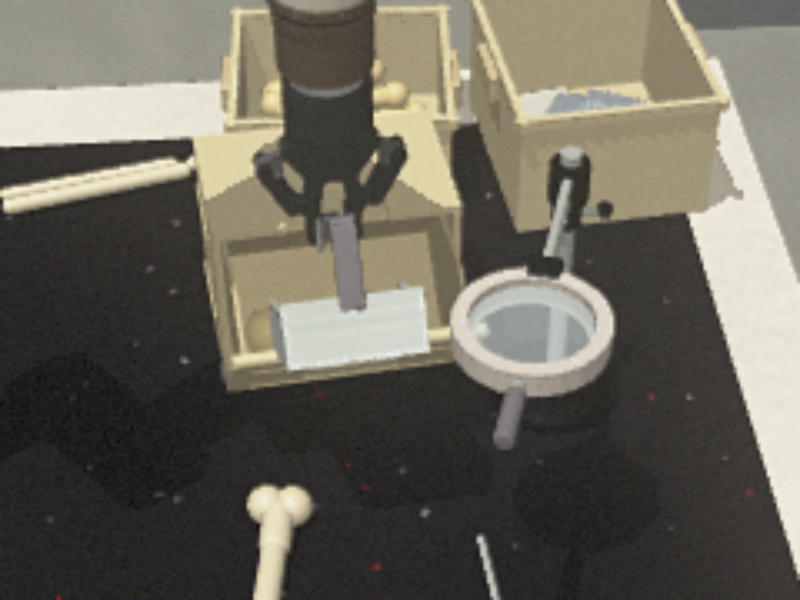

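drive_tool(
  steps=[
    [0.011, 0, 0, 0, 0.01],
    [0.012, 0, 0.001, 0, 0.01],
    [0.011, 0, 0.002, 0, 0.01],
    [0.011, 0, 0.002, 0, 0.01],
    [0.011, 0, 0.004, 0, 0.01],
    [0.011, 0, 0.004, 0, 0.01],
    [0, 0, 0, 0, 0.01],
  ],
)

```text
clock: 22.95
position: [497.8, 127.5, 241.6]
ee_rot: [0.746, -0.666, 0.001, -0.002]
contact_force: [2.9, 2.0, 4.2]
gripper_width: 20.8
```

Run:
```python
from h import *
p,d=look("s18")
```

```text
t 22.95 p [497.8 127.5 241.6] psi -83.6 F [2.9 2.  4.2] w 20.8 q [ 0.57  0.18 -0.25  0.   -1.13 -0.46]
rim side 519 X min/med [-237.9 -201.4] z95 [154.6 162.1]
handle tilt -0.9 (neg=back up) [[-72.0, 276.0], [-22.0, 277.0]]
```

View pics/s18.png

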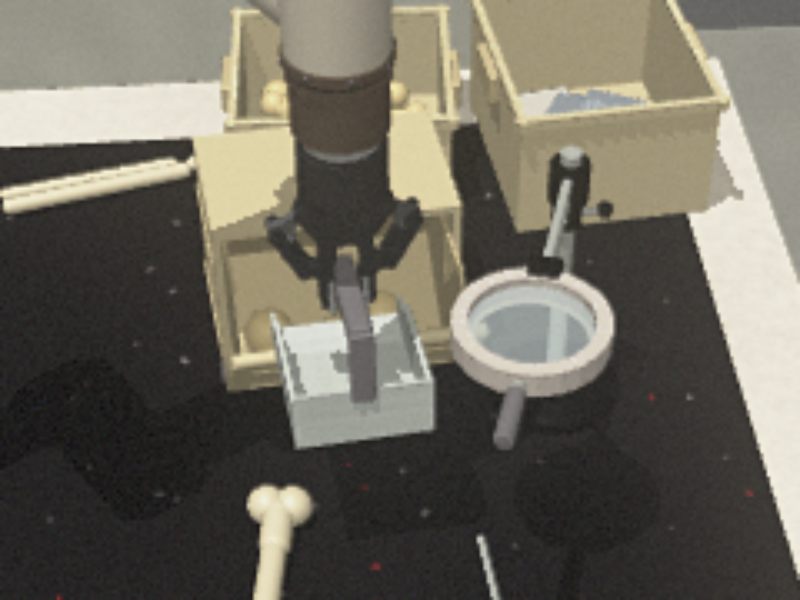

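Run:
```python
from h import *
plan([(480,110,268,-84,10,16),(435,-60,268,-91,10,36),(495,-260,250,-100,10,40),(510.6,-341,220,-102.5,10,36)])
plan([(510.6,-341,103,-102.5,10,24)],start=(510.6,-341,220,-102.5))
```

```text
17 end [ 510.2 -341.4  219.7] -102.5
[[np.float64(0.005),np.float64(0.007),np.float64(-0.009),0,0.01],[np.float64(0.005),np.float64(0.006),np.float64(-0.009),0,0.01],[np.float64(0.006),np.float64(0.007),np.float64(-0.008),0,0.01],[np.float64(0.033),np.float64(0.013),np.float64(-0.0),1,0.01],[np.float64(0.033),np.float64(0.012),np.float64(-0.0),2,0.01],[np.float64(0.033),np.float64(0.011),np.float64(-0.0),1,0.01],[np.float64(0.033),np.float64(0.01),np.float64(-0.0),2,0.01],[np.float64(0.034),np.float64(0.009),np.float64(-0.0),1,0.01],[np.float64(0.033),np.float64(-0.01),np.float64(0.003),2,0.01],[np.float64(0.033),np.float64(-0.012),np.float64(0.003),1,0.01],[np.float64(0.033),np.float64(-0.012),np.float64(0.003),2,0.01],[np.float64(0.032),np.float64(-0.013),np.float64(0.003),1,0.01],[np.float64(0.032),np.float64(-0.013),np.float64(0.003),2,0.01],[np.float64(0.032),np.float64(-0.015),np.float64(0.003),1,0.01],[np.float64(0.026),np.float64(-0.01),np.float64(0.01),1,0.01],[np.float64(0.025),np.float64(-0.01),np.float64(0.01),1,0.01],[np.float64(0.026),np.float64(-0.01),np.float64(0.01),1,0.01]]
5 end [ 510.6 -341.   103. ] -102.5
[[np.float64(0.0),np.float64(0.0),np.float64(0.023),0,0.01],[np.float64(0.0),np.float64(0.0),np.float64(0.024),0,0.01],[np.float64(0.0),np.float64(0.0),np.float64(0.023),0,0.01],[np.float64(0.0),np.float64(0.0),np.float64(0.024),0,0.01],[np.float64(0.0),np.float64(0.0),np.float64(0.023),0,0.01]]
```

drive_tool(
  steps=[
    [0.005, 0.007, -0.009, 0, 0.01],
    [0.005, 0.006, -0.009, 0, 0.01],
    [0.006, 0.007, -0.008, 0, 0.01],
    [0.025, 0.013, 0, 1, 0.01],
    [0.033, 0.012, 0, 2, 0.01],
    [0.033, 0.011, 0, 1, 0.01],
    [0.033, 0.01, 0, 2, 0.01],
    [0.034, 0.009, 0, 1, 0.01],
    [0.033, -0.01, 0.003, 2, 0.01],
    [0.033, -0.012, 0.003, 1, 0.01],
    [0.033, -0.012, 0.003, 2, 0.01],
    [0.032, -0.013, 0.003, 1, 0.01],
    [0.032, -0.013, 0.003, 2, 0.01],
    [0.032, -0.015, 0.003, 1, 0.01],
    [0.03, -0.01, 0.01, 1, 0.01],
    [0.026, -0.01, 0.01, 1, 0.01],
    [0.026, -0.01, 0.01, 1, 0.01],
    [0, 0, 0, 0, 0.01],
  ],
)

```text
clock: 24.8
position: [505.3, -340.2, 215.6]
ee_rot: [-0.625, 0.781, 0.002, -0.002]
contact_force: [0.1, 1.6, -3.1]
gripper_width: 20.9
```

Run:
```python
from h import *
st();p,d=arm.get_image("side");q,e=arm.get_image("top")
np.savez("t19.npz",p=p,d=d,q=q,e=e)
cv2.imwrite("pics/s19.png",np.hstack([cv2.resize(p,(400,300)),cv2.resize(q,(400,300))]))
s=arm.read_state();u,v,w=scoop_prof(cloud("side",d),s["position"][:2],yaw(s["ee_rot"]),50,260)
z0=s["position"][2]
for nm,m in(("handle",(abs(v)<9)&(w>z0)),("wallR",(v<-52)&(v>-66)&(w<z0)),("wallL",(v>52)&(v<66)&(w<z0))):
    print(nm,m.sum(),[(c,round(float(np.percentile(w[k],90)),1),int(k.sum())) for c in range(-100,100,20) for k in [m&(u>=c)&(u<c+20)] if k.sum()>2])
plan([(510.6,-341,103,-102.5,10,24)])
```

```text
t 24.8 p [ 505.3 -340.2  215.6] psi -102.7 F [ 0.1  1.6 -3.1] w 20.9 q [-0.33  0.37 -0.05  0.   -1.15  0.11]
handle 348 [(-100, 236.9, 9), (-80, 254.1, 124), (-60, 254.2, 60), (-40, 252.7, 53), (-20, 250.7, 58), (0, 250.3, 43)]
wallR 198 [(-100, 174.4, 27), (-80, 187.0, 41), (-60, 182.1, 23), (-40, 181.4, 22), (-20, 178.3, 20), (0, 178.4, 22), (20, 176.5, 19), (40, 156.4, 10), (60, 154.4, 14)]
wallL 356 [(-100, 164.2, 23), (-80, 187.2, 56), (-60, 182.0, 27), (-40, 180.7, 52), (-20, 178.9, 50), (0, 176.3, 50), (20, 175.0, 42), (40, 153.1, 36), (60, 153.9, 20)]
5 end [ 510.3 -341.3  103.5] -102.5
[[np.float64(0.0),np.float64(-0.001),np.float64(0.023),0,0.01],[np.float64(0.001),np.float64(-0.001),np.float64(0.023),0,0.01],[np.float64(-0.0),np.float64(-0.001),np.float64(0.023),0,0.01],[np.float64(0.0),np.float64(-0.001),np.float64(0.023),0,0.01],[np.float64(0.001),np.float64(-0.001),np.float64(0.022),0,0.01]]
```

View pics/s19.png

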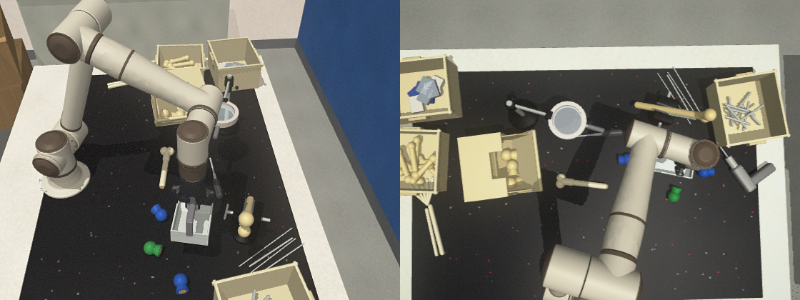

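drive_tool(
  steps=[
    [0, -0.001, 0.023, 0, 0.01],
    [0, -0.001, 0.025, 0, 0.01],
    [0, -0.001, 0.025, 0, 0.01],
    [0, -0.001, 0.02, 0, 0.01],
    [0, -0.001, 0.012, 0, 0.01],
    [0, 0, 0.008, 0, 0.01],
    [0, 0, 0.004, 0, 0.01],
    [0, 0, 0, 0, 0.01],
  ],
)

```text
clock: 25.7
position: [512.1, -339.2, 101.7]
ee_rot: [-0.626, 0.78, -0.0, 0.0]
contact_force: [-0.2, 0.6, -3.0]
gripper_width: 21.1
```

drive_tool(
  steps=[
    [0, 0, 0.004, 0, 0.01],
    [0, 0, 0.003, 0, 0.01],
    [0, 0, 0, 0, 0.01],
  ],
)

```text
clock: 26.0
position: [511.7, -339.2, 94.1]
ee_rot: [-0.626, 0.78, 0.0, -0.0]
contact_force: [0.4, 0.2, -3.5]
gripper_width: 20.7
```

drive_tool(
  steps=[
    [0, 0, 0.003, 0, 0.01],
    [0, 0, 0.003, 0, 0.01],
    [0, 0, 0, 0, 0.01],
  ],
)

```text
clock: 26.3
position: [512.1, -341.1, 92.6]
ee_rot: [-0.627, 0.779, -0.002, -0.001]
contact_force: [-5.9, -0.6, 14.2]
gripper_width: 21.4
```

Run:
```python
from h import *
st();p,d=arm.get_image("side")
s=arm.read_state();u,v,w=scoop_prof(cloud("side",d),s["position"][:2],yaw(s["ee_rot"]),5,160)
z0=s["position"][2]
for nm,m in(("handle",(abs(v)<9)&(w>z0)),("wallR",(v<-52)&(v>-66)&(w<z0)),("wallL",(v>52)&(v<66)&(w<z0))):
    print(nm,m.sum(),[(c,round(float(np.percentile(w[k],90)),1),int(k.sum())) for c in range(-100,100,20) for k in [m&(u>=c)&(u<c+20)] if k.sum()>2])
```

```text
t 26.3 p [ 512.1 -341.1   92.6] psi -102.4 F [-5.9 -0.6 14.2] w 21.4 q [-0.32  0.49 -0.2   0.   -0.88  0.1 ]
handle 308 [(-80, 129.8, 110), (-60, 131.0, 49), (-40, 129.9, 57), (-20, 128.4, 49), (0, 127.0, 41)]
wallR 193 [(-100, 21.0, 8), (-80, 61.8, 55), (-60, 58.6, 18), (-40, 58.7, 23), (-20, 58.6, 21), (0, 55.5, 21), (20, 52.5, 21), (40, 36.9, 11), (60, 31.9, 12)]
wallL 273 [(-100, 35.8, 3), (-80, 61.4, 60), (-60, 58.3, 24), (-40, 56.4, 49), (-20, 54.5, 36), (0, 55.1, 36), (20, 52.7, 32), (40, 46.5, 24), (60, 21.8, 8)]
```

drive_tool(
  steps=[
    [0, 0, 0.003, 0, 0.01],
    [0, 0, 0.002, 0, 0.01],
    [0, 0, 0, 0, 0.01],
  ],
)

```text
clock: 26.65
position: [512.2, -343.5, 91.3]
ee_rot: [-0.627, 0.779, -0.004, -0.001]
contact_force: [-11.5, -5.9, 26.8]
gripper_width: 21.0
```

drive_tool(
  steps=[
    [0, 0, 0, 0, 0.03],
    [0, 0, 0, 0, 0.045],
    [0, 0, 0, 0, 0.06],
    [0, 0, -0.01, 0, 0.06],
    [0, 0, -0.02, 0, 0.06],
    [0, 0, -0.03, 0, 0.06],
    [0, 0, -0.035, 0, 0.06],
    [0, 0, -0.035, 0, 0.06],
    [0, 0, -0.03, 0, 0.06],
  ],
)

```text
clock: 27.55
position: [512.4, -339.3, 245.8]
ee_rot: [-0.626, 0.78, -0.001, 0.0]
contact_force: [1.1, -0.8, 0.1]
gripper_width: 59.9
```

drive_tool(
  steps=[
    [-0.02, 0.03, -0.01, 0, 0.06],
    [-0.02, 0.035, -0.01, 0, 0.06],
    [-0.02, 0.035, 0, 0, 0.06],
    [-0.02, 0.035, 0, 0, 0.06],
    [-0.02, 0.03, 0, 0, 0.06],
    [0, 0, 0, 0, 0.06],
    [0, 0, 0, 0, 0.06],
    [0, 0, 0, 0, 0.06],
    [0, 0, 0, 0, 0.06],
  ],
)

```text
clock: 28.45
position: [373.2, -206.4, 263.2]
ee_rot: [-0.626, 0.78, 0.0, -0.0]
contact_force: [0.5, 1.0, -0.7]
gripper_width: 60.0
```

Run:
```python
from h import *
st();p,d=arm.get_image("side");q,e=arm.get_image("top")
np.savez("t20.npz",p=p,d=d,q=q,e=e);rim("side",d);rim("top",e)
cv2.imwrite("pics/s20.png",np.hstack([cv2.resize(p,(400,300)),cv2.resize(q,(400,300))]))
cv2.imwrite("pics/s20b.png",np.hstack([cv2.resize(p[60:190,170:343],(400,300)),cv2.resize(q[150:300,60:260],(400,300))]))
for nm,dd in(("side",d),("top",e)):
    u,v,w=scoop_prof(cloud(nm,dd),np.array([511.5,-340]),-102.4,5,150)
    for n2,m in(("handle",(abs(v)<9)&(w>95)),("wallR",(v<-52)&(v>-66)),("wallL",(v>52)&(v<66))):
        print(nm,n2,[(c,round(float(np.percentile(w[k],85)),1),int(k.sum())) for c in range(-100,100,20) for k in [m&(u>=c)&(u<c+20)] if k.sum()>2])
    Q=cloud(nm,dd).reshape(-1,3);m=(Q[:,2]>255)&(Q[:,2]<278)&(np.hypot(Q[:,0]-647,Q[:,1]-56)<90)
    c,r=cv2.minEnclosingCircle(Q[m][:,:2].astype(np.float32));
    w=Q[m]; print("lens mean",w.mean(0).round(0),"bin x",((w[:,:2].mean(0)-O)@ex).round(0))
```

```text
t 28.45 p [ 373.2 -206.4  263.2] psi -102.5 F [ 0.5  1.  -0.7] w 60.0 q [-0.12  0.01 -0.39  0.   -1.17 -0.1 ]
rim side 283 X min/med [-208.8 -200.6] z95 [148.1 153.6]
rim top 660 X min/med [-202.6 -190.9] z95 [146.4 154.6]
side handle [(-100, 117.6, 46), (-80, 123.9, 64), (-60, 124.8, 59), (-40, 123.9, 53), (-20, 124.2, 52), (0, 124.3, 50), (20, 122.6, 15)]
side wallR [(-100, 49.9, 11), (-80, 54.8, 57), (-60, 52.4, 21), (-40, 52.3, 23), (-20, 52.5, 19), (0, 52.3, 21), (20, 51.8, 17), (40, 36.7, 12), (60, 31.3, 15)]
side wallL [(-100, 47.1, 12), (-80, 53.4, 38), (-60, 52.0, 28), (-40, 51.0, 28), (-20, 52.0, 30), (0, 52.9, 37), (20, 51.1, 25), (40, 32.8, 19), (60, 32.0, 21), (80, 5.8, 3)]
lens mean [646.  53. 268.] bin x -343.0
top handle [(-100, 116.1, 5), (-80, 124.8, 43), (-60, 125.4, 48), (-40, 124.4, 44), (-20, 126.8, 46), (0, 126.8, 47), (20, 125.4, 24)]
top wallR [(-80, 53.0, 35), (-60, 51.6, 29), (-40, 54.7, 29), (-20, 53.8, 30), (0, 53.0, 31), (20, 53.1, 26), (40, 38.1, 26), (60, 34.8, 23), (80, 9.1, 5)]
top wallL [(-100, 7.5, 3), (-80, 56.2, 18), (-60, 52.9, 20), (-40, 54.6, 21), (-20, 53.5, 22), (0, 53.1, 18), (20, 55.1, 16), (40, 39.0, 23), (60, 33.6, 17), (80, 7.7, 4)]
lens mean [647.  58. 269.] bin x -338.0
```

View pics/s20.png

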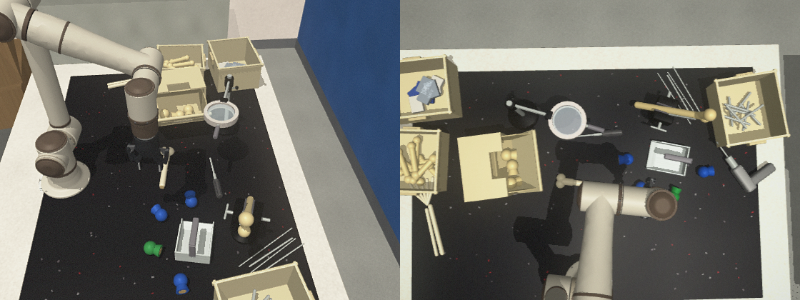

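View pics/s20b.png

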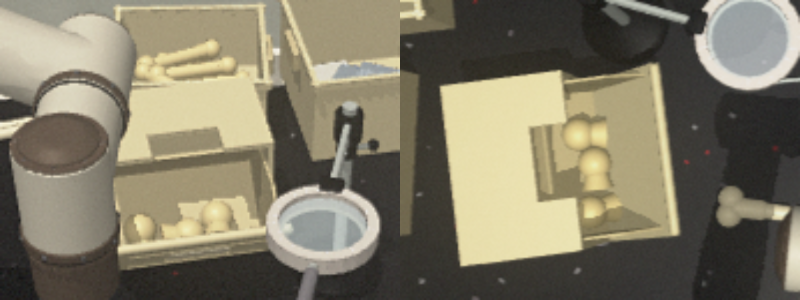

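Run:
```python
from h import *
z=np.load("t20.npz")
for nm,im,dd in(("top",z["q"],z["e"]),("side",z["p"],z["d"])):
    P=cloud(nm,dd)
    q=P.reshape(-1,3);c=im.reshape(-1,3).astype(int)
    X=(q[:,:2]-O)@ex;Y=(q[:,:2]-O)@ey;Z=q[:,2]
    th=.7;dx=X+80;dz=Z-15;bx=dx*np.cos(th)+dz*np.sin(th);bz=-dx*np.sin(th)+dz*np.cos(th)
    m=(bx>22)&(bx<118)&(bz>22)&(bz<160)&(abs(Y)<98)&(X<-38)
    for lo in range(-100,100,20):
        k=m&(Y>=lo)&(Y<lo+20)
        if k.sum()>8: print(nm,lo,k.sum(),"bx",np.percentile(bx[k],[5,50,95]).round(0),"bz",np.percentile(bz[k],[5,50,95]).round(0))
```

```text
top -80 13 bx [ 40.  55. 117.] bz [ 28.  40. 140.]
top -60 124 bx [25. 49. 67.] bz [31. 49. 63.]
top -40 134 bx [25. 48. 67.] bz [29. 47. 61.]
top -20 72 bx [25. 38. 51.] bz [30. 44. 56.]
top 0 85 bx [24. 39. 48.] bz [27. 45. 56.]
top 20 73 bx [24. 36. 44.] bz [27. 42. 51.]
top 40 50 bx [26. 44. 59.] bz [28. 43. 53.]
top 60 102 bx [27. 49. 66.] bz [38. 48. 58.]
top 80 63 bx [30. 47. 61.] bz [29. 45. 52.]
side -100 9 bx [115. 116. 118.] bz [133. 138. 141.]
side -80 13 bx [ 41. 116. 117.] bz [ 32. 138. 144.]
side -60 64 bx [25. 44. 65.] bz [38. 50. 66.]
side -40 77 bx [24. 43. 62.] bz [37. 48. 58.]
side -20 35 bx [23. 31. 45.] bz [33. 41. 53.]
side 0 38 bx [23. 33. 44.] bz [41. 50. 56.]
side 20 32 bx [23. 32. 42.] bz [30. 44. 54.]
side 40 36 bx [ 25.  39. 117.] bz [ 26.  43. 135.]
side 60 77 bx [ 24.  42. 116.] bz [ 40.  49. 140.]
side 80 62 bx [ 26.  41. 116.] bz [ 30.  45. 140.]
```

Run:
```python
from h import *
st();print(arm.job_done())
```

```text
t 28.55 p [ 373.  -206.4  263. ] psi -102.5 F [1.2 0.4 0.2] w 60.1 q [-0.12  0.01 -0.39  0.   -1.17 -0.1 ]
the job is handed in; nothing more can be done
None
```

The job is done and handed in at 28.6 s on the robot's clock; no verdict was reported.

- **Magnifier:** I swung it clear with the open fingers around its grip rod.
- **Bin:** I hooked the front through the roof notch and drew it out to its stop.
- **Heads:** The tool cannot tilt, so I tipped the scoop by pivoting its handle in the grip against the bin's rim. I levelled it the same way before setting it back on the mat.

**Last checks, in both cameras:**
- **Lens:** its centre is at about x = -0.34 m in the bin's frame, where the limit is -0.275 m.
- **Bin front:** the rim is about 120 mm out and 148–150 mm up, which matches the stop.
- **Heads:** all three lie low in the bucket, with their highest measured points about 65 mm up the front panel.
- **Scoop:** it is empty and level. Its walls measured 52–54 mm against a true 48 mm, and its handle 124–126 mm against 122 mm. I took that 2–4 mm as mostly camera error, since the calibration is good to about 2 mm, but it is slightly more than that.
- **Tibia and screwdriver:** they looked unmoved in the pictures; I did not measure them.
- **Robot:** it stood clear of everything, with no contact force beyond noise.

The largest wrist forces were about 32 N against the bin's stop and 30 N when pressing the scoop level on the mat.

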